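# Log the terminal temperatures of the standby batteries

## Task

Log the batteries' terminal temperatures: on the temperature logger press, one at a time, the round power key, the square probe-input key and then the long start bar; slide open the grey guards over the batteries' slimmer (negative) posts, take the thermometer probe from its stand and hold its tip lightly, for a good second each, first on the flat top of the brass clamp in the vise (the room reference), then on the slim post of every battery in the row, from the robot's left to its right, never on a thick post. Hang the probe back in its stand, then press the diamond store key and after it the round power key to switch off. Leave every guard fully shut again, the batteries standing and the socket and the insulator where they are, and keep off the narrow clear key.

Things in the scene. Friction and masses are not known exactly. Their poses are not given: they have to be found in the camera images.
- logger: Grey temperature logger, fixed box 170 mm deep (x), 180 wide (y). Origin: centre of underside; own -x is its front (about towards the robot), +y its left. In front a level deck 50 mm high with five off-white keys, tops 60 mm above the bench (front row: round, square, narrow; back row: bar, diamond). Behind, from 30 mm behind the origin, a display hood 83 mm high. Left or right of the batteries.
- key_power (a joint): POWER key, round, diameter 30 mm, front row left; its centre lies 60 mm before (-x) and 50 mm left (+y) of the logger's origin. Value: how far it is pressed, m: 0 up, 0.006 fully down, pressed beyond 0.0045. Springs back; 1.2 N to start it, 4.8 N fully down.
- key_input (a joint): PROBE-INPUT key, 28 mm square, middle of the front row; its centre lies 60 mm before (-x), 0 mm left of the logger's origin. Value: how far it is pressed, m: 0 up, 0.006 fully down, pressed beyond 0.0045. Springs back; 1.2 N to start it, 4.8 N fully down.
- key_start (a joint): START key, long bar 24 mm (x) by 78 mm (y), back row left; its centre lies 10 mm before (-x) and 25 mm left (+y) of the logger's origin. Value: how far it is pressed, m: 0 up, 0.006 fully down, pressed beyond 0.0045. Springs back; 1.2 N to start it, 4.8 N fully down.
- key_store (a joint): STORE key, diamond (25 mm square set on its corner), back row right; its centre lies 10 mm before (-x) and 50 mm right (-y) of the logger's origin. Value: how far it is pressed, m: 0 up, 0.006 fully down, pressed beyond 0.0045. Springs back; 1.2 N to start it, 4.8 N fully down.
- key_clear (a joint): CLEAR key, narrow, 30 mm (x) by 11 mm (y), front row right, not to be pressed; its centre lies 60 mm before (-x) and 50 mm right (-y) of the logger's origin. Value: how far it is pressed, m: 0 up, 0.006 fully down, pressed beyond 0.0045. Springs back; 1.2 N to start it, 4.8 N fully down.
- probe: Cordless thermometer probe, 0.13-0.25 kg, hangs upright in its stand by its round black collar (diameter 64, 6 mm thick). Origin: centre of the collar's underside; z up. Above: grey square handle 30 x 30 mm (sides along own x, y), 6 to 78 mm up, cap to 84 mm. Below: plug of diameter 32 for 26 mm, tapering to 18 at 36 mm; then a 10 mm stem to 75 mm and the tip.
- probe_tip: Copper sensing tip of the probe, a disc of diameter 12 mm. Origin: centre of its flat end face, 90 mm below the probe's origin. It is sprung and slides up to 8 mm into the probe: about 1.2 N to start it, 4.4 N fully in.
- stand: Probe stand, fixed: round steel foot (diameter 88, 12 mm thick) and an upright aluminium sleeve, outside diameter 56 mm, bore 44 mm, from 62 to 110 mm above the bench, open at both ends. Origin: centre of the underside. With the probe seated, the probe's origin is 110 mm above this origin.
- clamp: Brass battery-terminal clamp fast in a small fixed cast-iron vise. Origin: centre of the flat top of its solid tongue, 30 (x) by 40 mm (y), 125 mm above the bench. On its own +y side is its split ring, 4 mm lower, with an open bore. Vise: jaws 66 mm wide, to 105 mm high; screw handle 100 mm out towards -x (the robot), to 80 mm high. Across from the logger.
- bat1: Sealed battery 1 of the row, counted from the robot's left (+y) to its right, if present (2 to 4 stand there, about 95 mm or more apart). Loose grey box with black lid, 108 mm long (own x), 56 mm wide, 70 mm high, about 1 kg. Origin: centre of the underside. Some stand the other way round.
- guard1 (a joint): Sliding grey guard of battery 1, 32 mm long (battery's x), 44 wide, top 92 mm above the battery's underside; upright grip rib across its middle, 12 mm (x) by 34 (y), from 92 to 110 mm. Value, m: 0 shut over the negative post (rib 36 mm towards the battery's -x from its origin), 0.034 fully open, slid towards own +x; post clear from about 0.030. 1 N moves it; stays where left.
- bat1_neg: Negative post of battery 1: the slimmer of its two round lead posts, diameter 16 mm. Origin: centre of its flat top, 84 mm above the battery's underside, 36 mm towards the battery's own -x. Hidden under the grey sliding guard while that is shut. The thicker positive post (diameter 24 mm, bare) is as far towards own +x, same height.
- bat2: Sealed battery 2 of the row, counted from the robot's left (+y) to its right, if present (2 to 4 stand there, about 95 mm or more apart). Loose grey box with black lid, 108 mm long (own x), 56 mm wide, 70 mm high, about 1 kg. Origin: centre of the underside. Some stand the other way round.
- guard2 (a joint): Sliding grey guard of battery 2, 32 mm long (battery's x), 44 wide, top 92 mm above the battery's underside; upright grip rib across its middle, 12 mm (x) by 34 (y), from 92 to 110 mm. Value, m: 0 shut over the negative post (rib 36 mm towards the battery's -x from its origin), 0.034 fully open, slid towards own +x; post clear from about 0.030. 1 N moves it; stays where left.
- bat2_neg: Negative post of battery 2: the slimmer of its two round lead posts, diameter 16 mm. Origin: centre of its flat top, 84 mm above the battery's underside, 36 mm towards the battery's own -x. Hidden under the grey sliding guard while that is shut. The thicker positive post (diameter 24 mm, bare) is as far towards own +x, same height.
- bat3: Sealed battery 3 of the row, counted from the robot's left (+y) to its right, if present (2 to 4 stand there, about 95 mm or more apart). Loose grey box with black lid, 108 mm long (own x), 56 mm wide, 70 mm high, about 1 kg. Origin: centre of the underside. Some stand the other way round.
- guard3 (a joint): Sliding grey guard of battery 3, 32 mm long (battery's x), 44 wide, top 92 mm above the battery's underside; upright grip rib across its middle, 12 mm (x) by 34 (y), from 92 to 110 mm. Value, m: 0 shut over the negative post (rib 36 mm towards the battery's -x from its origin), 0.034 fully open, slid towards own +x; post clear from about 0.030. 1 N moves it; stays where left.
- bat3_neg: Negative post of battery 3: the slimmer of its two round lead posts, diameter 16 mm. Origin: centre of its flat top, 84 mm above the battery's underside, 36 mm towards the battery's own -x. Hidden under the grey sliding guard while that is shut. The thicker positive post (diameter 24 mm, bare) is as far towards own +x, same height.
- bat4: Sealed battery 4 of the row, counted from the robot's left (+y) to its right, if present (2 to 4 stand there, about 95 mm or more apart). Loose grey box with black lid, 108 mm long (own x), 56 mm wide, 70 mm high, about 1 kg. Origin: centre of the underside. Some stand the other way round.
- guard4 (a joint): Sliding grey guard of battery 4, 32 mm long (battery's x), 44 wide, top 92 mm above the battery's underside; upright grip rib across its middle, 12 mm (x) by 34 (y), from 92 to 110 mm. Value, m: 0 shut over the negative post (rib 36 mm towards the battery's -x from its origin), 0.034 fully open, slid towards own +x; post clear from about 0.030. 1 N moves it; stays where left.
- bat4_neg: Negative post of battery 4: the slimmer of its two round lead posts, diameter 16 mm. Origin: centre of its flat top, 84 mm above the battery's underside, 36 mm towards the battery's own -x. Hidden under the grey sliding guard while that is shut. The thicker positive post (diameter 24 mm, bare) is as far towards own +x, same height.
- socket: Bystander: chrome socket wrench head, diameter 38 mm, 60 mm high, in front near the stand. Origin: centre of the underside.
- insulator: Bystander: white ceramic standoff insulator, diameter 48 mm, 70 mm high, in front near the stand. Origin: centre of the underside.

How it is judged:
On the way, in this order (a step that is already met when the one before it is completed fails the run):
1. the round power key pressed down (logger on) (value of joint key_power above 0.0045 m), for 0.1 s.
2. the square probe-input key pressed (value of joint key_input above 0.0045 m), for 0.1 s.
3. the long start bar pressed (value of joint key_start above 0.0045 m), for 0.1 s.
4. probe tip held on the brass clamp in the vise for 0.7 s (contact force between probe_tip and clamp above 0.4 N), for 0.7 s.
5. probe tip held on the negative post of battery 1 for 0.7 s (contact force between probe_tip and bat1_neg above 0.4 N), for 0.7 s.
6. probe tip held on the negative post of battery 2 for 0.7 s (contact force between probe_tip and bat2_neg above 0.4 N), for 0.7 s.
7. probe tip held on the negative post of battery 3 for 0.7 s (contact force between probe_tip and bat3_neg above 0.4 N), for 0.7 s.
8. probe tip held on the negative post of battery 4 for 0.7 s (contact force between probe_tip and bat4_neg above 0.4 N), for 0.7 s.
9. with the probe hanging in its stand, the diamond store key pressed (horizontal distance between probe and stand below 0.012 m and z of probe in the frame of stand between 0.104 and 0.116 m and angle between probe's own z axis and vertical below 0.12 rad and value of joint key_store above 0.0045 m), for 0.1 s.
10. with the probe still in its stand, the power key pressed again (logger off) (horizontal distance between probe and stand below 0.012 m and z of probe in the frame of stand between 0.104 and 0.116 m and angle between probe's own z axis and vertical below 0.12 rad and value of joint key_power above 0.0045 m), for 0.1 s.
At the end, for the whole second after the job is handed in: After all the stages the probe hangs upright in its stand (collar on the rim: centred within 12 mm, seated within 6 mm, tilted under 0.12 rad), all keys are up (within 1.5 mm), and the batteries present stand upright on the bench, at rest, each with its guard shut (within 5 mm) (horizontal distance between probe and stand below 0.012 m and z of probe in the frame of stand between 0.104 and 0.116 m and angle between probe's own z axis and vertical below 0.12 rad and linear speed of each of probe, bat1, bat2, bat3, bat4 below 0.02 m/s and value of joint each of key_power, key_input, key_start, key_store, key_clear below 0.0015 m and value of joint each of guard1, guard2, guard3, guard4 below 0.005 m and angle between each of bat1, bat2, bat3, bat4's own z axis and vertical below 0.1 rad and height (world z) of each of bat1, bat2, bat3, bat4 below 0.01 m); the robot touches nothing.
It fails at once if the clear key pressed (value of joint key_clear above 0.003 m).
It fails at once if two keys down at once (value of joint each of key_power, key_input above 0.003 m or value of joint each of key_power, key_start above 0.003 m or value of joint each of key_power, key_store above 0.003 m or value of joint each of key_power, key_clear above 0.003 m or value of joint each of key_input, key_start above 0.003 m or value of joint each of key_input, key_store above 0.003 m or value of joint each of key_input, key_clear above 0.003 m or value of joint each of key_start, key_store above 0.003 m or value of joint each of key_start, key_clear above 0.003 m or value of joint each of key_store, key_clear above 0.003 m).
It fails at once if the probe tip touches a battery's positive end or post ((contact force between probe_tip and bat1 above 0.4 N and x of probe_tip in the frame of bat1 above 0.015 m) or (contact force between probe_tip and bat2 above 0.4 N and x of probe_tip in the frame of bat2 above 0.015 m) or (contact force between probe_tip and bat3 above 0.4 N and x of probe_tip in the frame of bat3 above 0.015 m) or (contact force between probe_tip and bat4 above 0.4 N and x of probe_tip in the frame of bat4 above 0.015 m)).
It fails at once if the probe tip jammed down hard (over 35 N) (contact force between probe_tip and clamp above 35 N or contact force between probe_tip and bat1_neg above 35 N or contact force between probe_tip and bat2_neg above 35 N or contact force between probe_tip and bat3_neg above 35 N or contact force between probe_tip and bat4_neg above 35 N).
It fails at once if a bystander moved more than 40 mm (distance of any of socket, insulator from where it was at the start of the episode above 0.04 m).
Of bat1, bat2, bat3, bat4 only 2 to 4 are there at a start; the rules pass over those that are not, and their reading is None.
At some moment in a run one of bat1, bat2, bat3, bat4 may be knocked a few centimetres aside while the robot is not near it.
It also fails if it takes over 210 s, if anything falls off the work surface, if the arm or the gripper's body presses on something with over 40 N, if the wrist force passes 120 N, or if a joint passes its speed limit or range.

## Robot

A 7-joint arm with a two-finger parallel gripper is mounted at the origin on the work surface. World frame = base frame: x ahead of the robot, y to its left, z up, the work surface at z = 0. Lengths are in m, angles in rad, forces in N, time in s.
With the tool pointing down it reaches from about 0.425 to 0.875 m from the base axis. Payload 4.7 kg.
Tool frame: the origin (TCP) lies between the finger pads; the fingertips stand 19 mm ahead of it and the grasp point (between the pads) is the TCP (ctrl.tip_extent is the distance from the TCP to the fingertips, in m); z points along the fingers, y is the line along which they close (so a half turn about z gives the same grasp; the last joint's range is limited). The gripper opens to 87 mm and grips with 3 to 60 N. Pads are 19 mm wide; open, the fingers measure 117 mm over their backs; the gripper's body (75 mm by 190 mm) begins 51 mm behind the grasp point.
Start: joints at [-1.245, 0.321, -0.07, 1.45, 0.023, 1.371, -0.057], TCP at [0.199, 0.619, 0.212] pointing down, gripper open.
Joint ranges: [-2.86, 2.86], [-0.3, 2.09], [-1.38, 1.24], [0.06, 2.45], [-1.56, 4.7], [0.09, 2.05], [-2.69, 2.69]. Speed limits (rad/s): [2.57, 2.57, 3.14, 3.14, 3.14, 3.14, 3.14].

## Interface

Orientations are given as a rotation vector (axis times angle).
In Python, from bench import ctrl gives the robot as it stands.
- The arm moves only by the shell command python3 -m crank 'ROWS' [OPENING] [FORCE]. ROWS is JSON, a list of rows, each an object of numbers: "tx", "ty", "tz": the shift along the tool's x, y, z in mm; "turn": the turn about the tool's z in units of 5 degrees (1.0 is 5 degrees). In form: [{"tx": .., "ty": .., "tz": .., "turn": ..}, ...]. A call has 1 to 5 rows; each row is the pose to reach, as a shift and turn from the pose commanded when the call began, along the tool's axes at that moment; what a row does not reach only later rows make up. A row lasts 1/8 s, in which the tool goes at most 62.5 mm and 10.7 degrees, less where a joint would pass 70% of its speed; a pose out of reach is approached as far as the arm can. A call with a gripper value outside its range is refused whole. OPENING is the finger opening in mm, from 0 to 87, set as the call begins (- or left out, the last holds). The fingers move at their own pace and stop on an object; FORCE is the grip in N (left out, the last holds). Time passes only in rows, so rows that repeat a pose let the fingers close. It gives the time, the measured TCP pose, the force, the opening and the grip force at its end, in the units of the state.
- ctrl.get_state(): the state, without advancing time (a new reading comes with each control period).
- ctrl.get_image(name): name is "side" or "top" or "wrist"; returns (picture, depth): 480x640x3 uint8, red, green, blue; 480x640 float32, m along the optical axis (not along the pixel's ray), 0 where there is no reading.
- ctrl.camera_model(name): a dict with "intrinsics" (3x3 intrinsics, pixels), "origin" and "orientation" of the camera in the world. Camera axes: x right, y down, z forward; pixel columns grow to the right and rows downward; lengths in m; the calibration is good to about 2 mm. A picture is of the moment at which its call begins: read the wrist's pose just before it. camera_model takes no time and is no camera call; for the wrist camera it gives the pose at the moment of the call.
- ctrl.close_job(): hands the job in; it is judged then, once.
Trained networks look in the newest picture that a camera, given by its name, has taken for a name from the list of things; names that differ only in an ending like _2 or _b are one class to them, and where a whole thing is asked for, a point or a joint stands for the part that bears it (a point fixed in the world has none). Each returns a list of dicts, best first, with "confidence" (0 to 1); they miss things now and then, are a little off and sometimes report something else, mostly with a low value. They report only what shows in the picture. A call takes as long as a camera call.
- ctrl.recognise(camera, query): "xyz" ([x, y, z] in m, in world coordinates, good to about 4 mm: the middle of the surface that is visible of it).
- ctrl.mark_of(camera, query): "xyz" ([x, y, z] in m, in world coordinates, good to about 4 mm: a listed point, or the origin of a listed thing).
The state is a dict: "time": time; "joint_positions": joint angles; "qd": joint speeds; "joint_torque": joint torques, N m; "position": TCP position; "tool_rot": TCP orientation; "ft_force": force on the tool from outside, world axes, zero at the start; "torque": the same for the moment, N m; "grip_width": opening from 0.0 (shut) to 1.0 (fully open); "grip_force": force on a finger pad.
Only numpy, scipy, OpenCV 4.12 (cv2) and the standard library are available. Lean on these libraries where they do the work, as an engineer would, in place of code of your own. Each camera call takes 0.05 s, during which the arm holds its last target. There are 200 camera calls.

## Working session

There is one attempt and no reset: what is moved stays moved. The work goes in short steps, Python scripts to look and compute and a shell command to move; the robot and the scene stay as the last step left them, time stands still between calls to the robot, and variables do not carry over. Pictures are saved under pics/ and viewed, at most 14 in all, crops included, and the job is handed in when it is done.

```bash
ls; mkdir -p pics; cat > h.py <<'E'
import numpy as np, cv2
from bench import ctrl
from scipy.spatial.transform import Rotation as R
def snap(name, fn=None):
    im,d=ctrl.get_image(name)
    if fn: cv2.imwrite('pics/'+fn, im[:,:,::-1])
    return im,d
def Rm(o):
    o=np.array(o,float)
    if o.shape==(3,3): return o
    return R.from_rotvec(o).as_matrix() if o.size==3 else R.from_quat(o).as_matrix()
def cloud(name,d,m=None):
    m=m or ctrl.camera_model(name)
    K=np.array(m['intrinsics']); v,u=np.mgrid[0:480,0:640]
    p=np.stack([(u-K[0,2])/K[0,0]*d,(v-K[1,2])/K[1,1]*d,d],-1)
    return p@Rm(m['orientation']).T+np.array(m['origin'])
def to(x,y,z,yaw=None,ret=False):
    """rows shift from the current pose to the world target"""
    s=ctrl.get_state(); Rt=R.from_rotvec(s['tool_rot']).as_matrix()
    dd=Rt.T@(np.array([x,y,z])-s['position'])*1000
    return np.round(dd,1)
E
python3 - <<'E'
from h import *
s=ctrl.get_state(); print(s)
for c in ['top','side']:
    m=ctrl.camera_model(c); print(c,m)
    snap(c,c+'0.png')
    for q in ['logger','probe','stand','clamp','bat1','guard1','socket','insulator','key_power','key_clear']:
        for f in ['mark_of']:
            print(c,q,[(np.round(r['xyz'],3).tolist(),round(r['confidence'],2)) for r in getattr(ctrl,f)(c,q)][:5])
E
```

```text
pics
{'time': 0.0, 'joint_positions': array([-1.24493001,  0.3217925 , -0.07007429,  1.45167278,  0.0226384 ,
        1.37078183, -0.05687548]), 'qd': array([ 9.86580220e-04,  3.61781265e-04, -7.42594275e-04,  8.69092816e-04,
        1.97508872e-04, -6.72144869e-04, -2.85824450e-06]), 'joint_torque': array([-2.90119442e-04, -4.91284347e+01, -4.04043691e-01, -3.12538755e+01,
       -6.39964803e-02,  4.37302503e-02,  1.81562882e-04]), 'position': array([0.19927559, 0.6181042 , 0.21058238]), 'tool_rot': array([-4.87634706e-01, -3.10336152e+00,  2.92439386e-03]), 'ft_force': array([-0.44550365,  0.76309172,  0.19259174]), 'torque': array([ 0.01515549, -0.00900079,  0.01125268]), 'grip_force': 0.0, 'grip_width': 1.0004643224067356}
top {'intrinsics': array([[442.21374611,   0.        , 313.8844659 ],
       [  0.        , 442.21374611, 246.73896949],
       [  0.        ,   0.        ,   1.        ]]), 'origin': array([ 0.36727506, -0.01105427,  1.19280009]), 'orientation': array([-2.16734867,  2.12290942, -0.17104153])}
top logger [([0.562, -0.377, 0.001], 0.62)]
top probe [([0.454, -0.066, 0.114], 0.98)]
top stand [([0.454, -0.063, 0.001], 0.77), ([0.632, 0.129, 0.003], 0.2)]
top clamp [([0.548, 0.377, 0.125], 0.88)]
top bat1 [([0.634, 0.034, 0.002], 0.97), ([0.613, -0.068, -0.006], 0.9), ([0.609, -0.163, 0.002], 0.87), ([0.453, -0.2, -0.004], 0.73), ([0.631, 0.126, 0.002], 0.68)]Traceback (most recent call last):
  File "<stdin>", line 8, in <module>
ValueError: it knows: bat, bat1_neg, bat2_neg, bat3_neg, bat4_neg, clamp, insulator, logger, probe, probe_tip, socket, stand
```

```bash
python3 - <<'E'
from h import *
for c in ['top','side']:
    snap(c,c+'1.png')
    for q in ['logger','probe','stand','clamp','bat','bat1_neg','bat2_neg','socket','insulator']:
            print(c,q,[(np.round(r['xyz'],3).tolist(),round(r['confidence'],2)) for r in ctrl.mark_of(c,q)][:6])
print(ctrl.camera_model('side'))
E
```

```text
top logger [([0.556, -0.377, 0.001], 0.67), ([0.549, 0.378, 0.126], 0.26)]
top probe [([0.453, -0.067, 0.114], 0.6), ([0.607, -0.16, 0.001], 0.5)]
top stand [([0.459, -0.066, 0.0], 0.66)]
top clamp [([0.611, -0.066, -0.003], 0.23)]
top bat [([0.615, -0.067, -0.004], 0.76), ([0.61, -0.16, 0.002], 0.7), ([0.628, 0.128, 0.006], 0.66), ([0.637, 0.033, 0.003], 0.65)]
top bat1_neg []
top bat2_neg []
top socket [([0.449, -0.201, -0.003], 0.73)]
top insulator []
side logger [([0.592, 0.137, 0.086], 0.75), ([0.561, -0.377, 0.001], 0.71)]
side probe [([0.456, -0.062, 0.114], 0.91)]
side stand []
side clamp [([0.542, 0.38, 0.124], 0.8)]
side bat [([0.612, -0.064, -0.001], 0.96), ([0.61, -0.159, -0.0], 0.9), ([0.638, 0.035, 0.004], 0.87), ([0.633, 0.132, -0.002], 0.62), ([0.455, -0.071, -0.003], 0.49)]
side bat1_neg [([0.592, 0.132, 0.083], 0.36)]
side bat2_neg []
side socket [([0.45, -0.2, 0.003], 0.62)]
side insulator [([0.454, 0.201, -0.002], 0.82)]
{'intrinsics': array([[457.35697297,   0.        , 313.89218341],
       [  0.        , 457.35697297, 247.43685078],
       [  0.        ,   0.        ,   1.        ]]), 'origin': array([ 0.1543479 , -0.64516755,  0.62200506]), 'orientation': array([-2.1101346 ,  0.55434822, -0.32877669])}
```

View pics/top0.png

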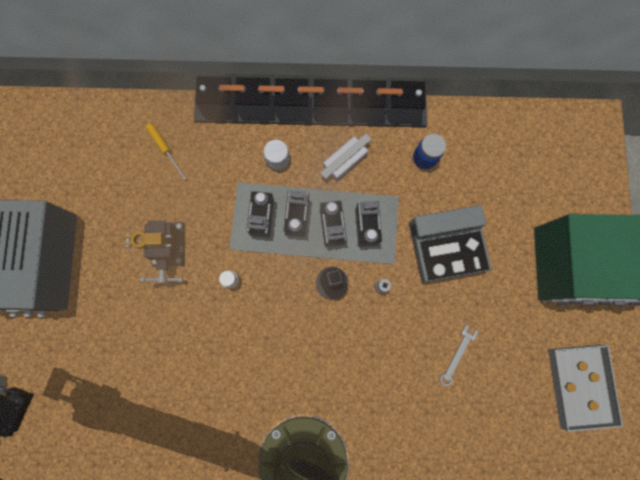

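```bash
python3 -m crank '[{"tx":-200,"ty":-129,"tz":-60,"turn":-3.6},{"tx":-400,"ty":-258,"tz":-120,"turn":-3.6},{"tx":-400,"ty":-258,"tz":-120,"turn":-3.6},{"tx":-400,"ty":-258,"tz":-120,"turn":-3.6},{"tx":-400,"ty":-258,"tz":-120,"turn":-3.6}]' 0 10
python3 -m crank '[{"tx":0,"ty":0,"tz":0,"turn":0},{"tx":0,"ty":0,"tz":0,"turn":0},{"tx":0,"ty":0,"tz":0,"turn":0},{"tx":0,"ty":0,"tz":0,"turn":0},{"tx":0,"ty":0,"tz":0,"turn":0}]'
python3 - <<'E'
from h import *
s=ctrl.get_state(); print(s['position'],s['tool_rot'])
print(ctrl.camera_model('wrist'))
snap('wrist','w1.png')
for q in ['clamp','bat','insulator','bat1_neg']:
    print(q,[(np.round(r['xyz'],3).tolist(),round(r['confidence'],2)) for r in ctrl.mark_of('wrist',q)][:6])
E
```

```text
time: 1.92
position: [0.3925, 0.3825, 0.2889]
tool_rot: [-0.004, 3.141, 0.001]
ft_force: [1.3, -0.1, 0.6]
grip_width: 0.515
grip_force: 0.0
time: 2.55
position: [0.3908, 0.3848, 0.2878]
tool_rot: [0.006, -3.141, 0.001]
ft_force: [0.5, 0.1, 0.2]
grip_width: 0.02
grip_force: 0.0
[0.39082754 0.38481829 0.28779113] [ 6.09380597e-03 -3.14134676e+00  5.06722538e-04]
{'intrinsics': array([[344.71188902,   0.        , 320.23305755],
       [  0.        , 344.71188902, 240.59667914],
       [  0.        ,   0.        ,   1.        ]]), 'origin': array([0.31825733, 0.38480816, 0.46169973]), 'orientation': array([2.07334756, 2.08133062, 0.28018026])}
clamp [([0.548, 0.378, 0.126], 0.53)]
bat [([0.632, 0.129, 0.002], 0.95), ([0.636, 0.028, 0.005], 0.8)]
insulator [([0.459, 0.206, 0.001], 0.83), ([0.592, 0.128, 0.087], 0.33)]
bat1_neg [([0.592, 0.129, 0.088], 0.43)]
```

```bash
python3 -m crank '[{"tx":-60,"ty":-200,"tz":-20,"turn":0},{"tx":-60,"ty":-200,"tz":-20,"turn":0},{"tx":-60,"ty":-200,"tz":-20,"turn":0},{"tx":-60,"ty":-200,"tz":-20,"turn":0}]' 
python3 -m crank '[{"tx":-50,"ty":-195,"tz":-10,"turn":0},{"tx":-50,"ty":-195,"tz":-10,"turn":0},{"tx":-50,"ty":-195,"tz":-10,"turn":0},{"tx":-50,"ty":-195,"tz":-10,"turn":0},{"tx":-50,"ty":-195,"tz":-10,"turn":0}]'
python3 - <<'E'
from h import *
s=ctrl.get_state(); print(s['position'],s['tool_rot'])
im,d=snap('wrist','w2.png')
P=cloud('wrist',d); np.savez('w2.npz',im=im,P=P)
for q in ['bat','probe','stand','bat1_neg','socket']:
    print(q,[(np.round(r['xyz'],3).tolist(),round(r['confidence'],2)) for r in ctrl.mark_of('wrist',q)][:6])
E
```

```text
time: 3.3
position: [0.4534, 0.1798, 0.309]
tool_rot: [0.007, 3.14, 0.0]
ft_force: [-0.2, 0.9, -0.7]
grip_width: 0.003
grip_force: 0.0
time: 3.92
position: [0.5024, -0.0109, 0.3181]
tool_rot: [-0.001, 3.141, 0.001]
ft_force: [-0.5, 0.7, 0.1]
grip_width: 0.005
grip_force: 0.0
[ 0.50238623 -0.01094741  0.31811781] [-5.62608389e-04  3.14148440e+00  9.90317207e-04]
bat [([0.615, -0.156, -0.001], 0.92), ([0.638, 0.031, 0.007], 0.76), ([0.632, 0.128, -0.003], 0.69), ([0.614, -0.072, 0.001], 0.68)]
probe [([0.454, -0.065, 0.11], 0.72)]
stand []
bat1_neg [([0.59, 0.128, 0.084], 0.5)]
socket [([0.443, -0.199, -0.002], 0.75)]
```

View pics/w2.png

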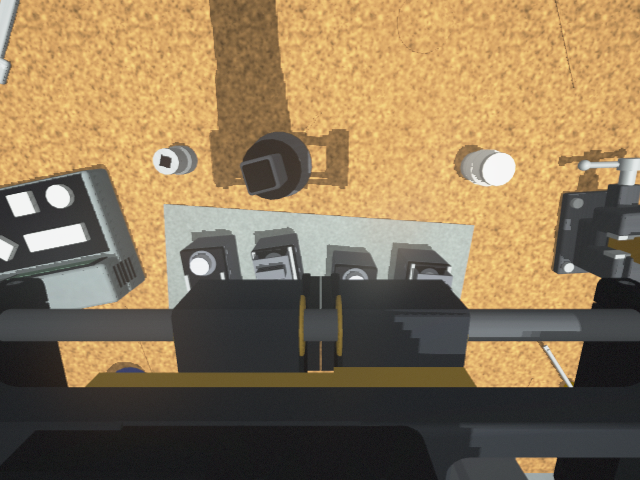

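View pics/w1.png

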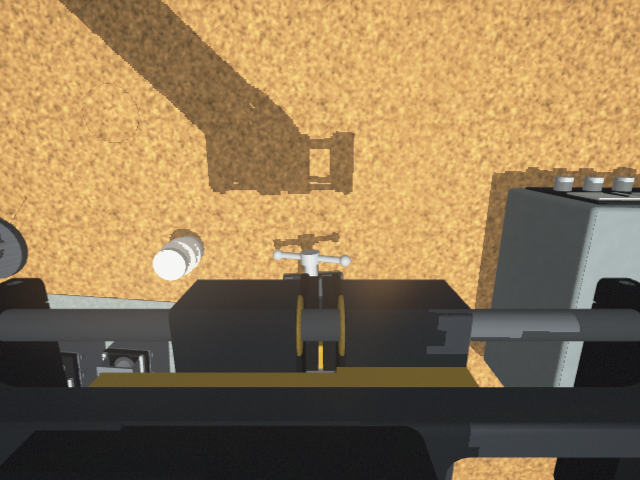

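```bash
cat >> h.py <<'E'
def bats(P,im):
    """ribs: z 100-116 mm inside battery area; lids and posts too"""
    out=[]
    a=(P[...,0]>.52)&(P[...,0]<.72)&(P[...,1]>-.25)&(P[...,1]<.2)
    for nm,lo,hi in [('rib',.104,.118),('post',.0795,.0885),('guard',.0885,.097),('lid',.064,.076)]:
        m=(a&(P[...,2]>lo)&(P[...,2]<hi)).astype(np.uint8)
        n,l,st,_=cv2.connectedComponentsWithStats(m)
        for i in range(1,n):
            if st[i,4]<25: continue
            q=P[l==i]; r=cv2.minAreaRect((q[:,:2]*1000).astype(np.float32))
            out.append((nm,np.round(r[0],1).tolist(),np.round(r[1],1).tolist(),round(r[2],1),round(float(np.median(q[:,2]))*1000,1),len(q)))
    return sorted(out,key=lambda o:-o[1][1])
def keys(P,im):
    a=(P[...,1]<-.25)&(P[...,0]<.65)&(P[...,2]>.045)&(P[...,2]<.072)&(im.min(-1)>170)
    n,l,st,_=cv2.connectedComponentsWithStats(a.astype(np.uint8)); out=[]
    for i in range(1,n):
        if st[i,4]<40: continue
        q=P[l==i]; r=cv2.minAreaRect((q[:,:2]*1000).astype(np.float32))
        out.append((np.round(r[0],1).tolist(),np.round(r[1],1).tolist(),round(r[2],1),round(float(np.median(q[:,2]))*1000,1),len(q)))
    return out
E
python3 -m crank '[{"tx":-215,"ty":-10,"tz":-12,"turn":0},{"tx":-215,"ty":-10,"tz":-12,"turn":0},{"tx":-215,"ty":-10,"tz":-12,"turn":0},{"tx":-215,"ty":-10,"tz":-12,"turn":0},{"tx":-215,"ty":-10,"tz":-12,"turn":0}]'
python3 - <<'E'
from h import *
s=ctrl.get_state(); print(s['position'],s['tool_rot'])
im,d=snap('wrist','w3.png')
P=cloud('wrist',d); np.savez('w3.npz',im=im,P=P)
for o in bats(P,im): print(o)
for q in ['bat','probe','stand','bat1_neg','socket']:
    print(q,[(np.round(r['xyz'],3).tolist(),round(r['confidence'],2)) for r in ctrl.mark_of('wrist',q)][:6])
E
python3 -m crank '[{"tx":100,"ty":-280,"tz":0,"turn":0},{"tx":100,"ty":-280,"tz":0,"turn":0},{"tx":100,"ty":-280,"tz":0,"turn":0},{"tx":100,"ty":-280,"tz":0,"turn":0},{"tx":100,"ty":-280,"tz":0,"turn":0}]'
python3 - <<'E'
from h import *
s=ctrl.get_state(); print(s['position'],s['tool_rot'])
im,d=snap('wrist','w4.png')
P=cloud('wrist',d); np.savez('w4.npz',im=im,P=P)
for o in keys(P,im): print(o)
im,d=snap('top','t4.png'); P=cloud('top',d); print('top'); np.savez('t4.npz',im=im,P=P)
for o in keys(P,im): print(o)
for o in bats(P,im): print(o)
E
```

```text
time: 4.85
position: [0.7186, -0.0189, 0.3272]
tool_rot: [0.006, -3.138, 0.002]
ft_force: [1.0, 0.2, -0.5]
grip_width: 0.004
grip_force: 0.0
[ 0.71862618 -0.0188749   0.32715914] [ 6.04580529e-03 -3.13830288e+00  1.91734641e-03]
('guard', [598.8, 129.5], [45.2, 32.3], 85.9, 93.8, 805)
('rib', [598.9, 129.1], [34.0, 13.3], 85.8, 111.7, 456)
('lid', [630.5, 126.7], [56.2, 108.2], 85.8, 72.0, 2657)
('post', [666.3, 124.2], [22.8, 23.2], 13.5, 85.8, 346)
('post', [598.6, 107.9], [33.4, 9.3], 12.6, 83.9, 80)
('post', [598.5, 33.8], [22.9, 22.9], 9.8, 85.9, 370)
('lid', [634.0, 31.0], [56.2, 108.4], 85.5, 72.1, 2756)
('rib', [667.1, 28.4], [34.2, 13.0], 85.5, 111.8, 371)
('guard', [667.2, 28.4], [44.1, 32.1], 85.6, 93.9, 698)
('post', [644.1, -59.9], [23.0, 22.5], 88.1, 86.0, 332)
('post', [591.7, -64.6], [1.0, 37.1], 10.0, 84.0, 42)
('lid', [609.4, -65.5], [107.0, 56.1], 8.4, 72.2, 2703)
('rib', [576.5, -70.4], [13.1, 34.0], 8.3, 111.8, 466)
('guard', [576.3, -70.5], [32.5, 44.1], 8.6, 93.8, 812)
('post', [641.4, -135.2], [30.7, 1.1], 4.5, 84.1, 60)
('rib', [643.4, -156.6], [13.0, 34.4], 
[... 1189 characters left out ...]
, 125.4], [21.4, 21.9], 20.7, 84.5, 61)
('post', [596.8, 35.2], [22.5, 20.7], 1.8, 84.2, 68)
('lid', [633.0, 32.4], [55.8, 107.7], 85.5, 70.6, 545)
('rib', [666.4, 29.9], [34.0, 13.7], 85.4, 109.8, 76)
('guard', [666.5, 29.8], [44.0, 33.2], 85.6, 92.7, 125)
('post', [643.6, -58.8], [23.1, 20.8], 0.9, 84.1, 68)
('lid', [608.7, -64.2], [109.5, 56.2], 8.4, 70.6, 564)
('guard', [575.7, -69.1], [31.9, 44.2], 8.7, 92.6, 137)
('rib', [575.9, -69.3], [13.4, 32.9], 8.5, 110.3, 73)
('rib', [642.1, -155.0], [12.8, 32.7], 1.4, 109.9, 72)
('guard', [643.1, -155.5], [33.4, 44.0], 5.8, 92.5, 126)
('lid', [609.0, -158.4], [106.7, 56.3], 4.9, 70.9, 557)
('post', [573.7, -161.8], [21.1, 21.7], 87.1, 83.9, 69)
```

View pics/w3.png

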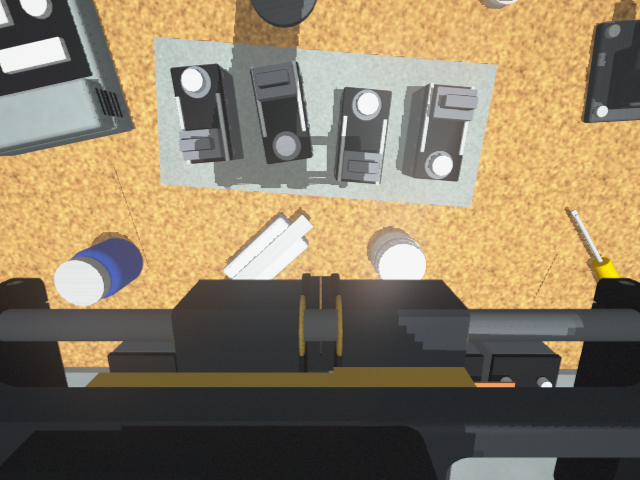

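View pics/w4.png

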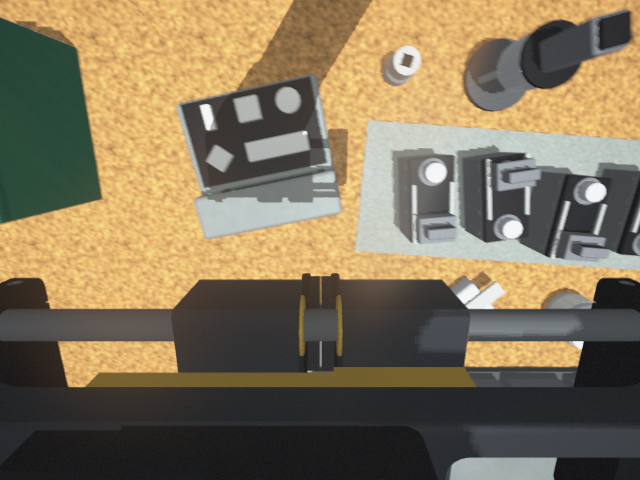

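```bash
python3 -m crank '[{"tx":131,"ty":-47,"tz":100,"turn":0},{"tx":131,"ty":-47,"tz":200,"turn":0},{"tx":131,"ty":-47,"tz":220,"turn":0},{"tx":131,"ty":-47,"tz":220,"turn":0},{"tx":131,"ty":-47,"tz":220,"turn":0}]' 0 20
python3 -m crank '[{"tx":0,"ty":0,"tz":0,"turn":0},{"tx":0,"ty":0,"tz":0,"turn":0}]'
```

```text
time: 6.5
position: [0.4839, -0.3457, 0.1073]
tool_rot: [0.001, -3.137, -0.006]
ft_force: [-0.3, 0.1, 1.2]
grip_width: 0.004
grip_force: 0.0
time: 6.75
position: [0.4902, -0.3478, 0.1128]
tool_rot: [-0.007, 3.137, -0.003]
ft_force: [0.7, 0.3, 0.0]
grip_width: 0.006
grip_force: 0.0
```

```bash
python3 -m crank '[{"tx":0,"ty":0,"tz":0,"turn":0},{"tx":0,"ty":0,"tz":0,"turn":0}]'
python3 - <<'E'
from h import *
for i in range(5): print(ctrl.get_state()['position'])
ctrl.get_image('wrist');print(ctrl.get_state()['position'])
ctrl.get_image('wrist');print(ctrl.get_state()['position'])
E
```

```text
time: 7.0
position: [0.4883, -0.3477, 0.1111]
tool_rot: [-0.005, 3.14, -0.001]
ft_force: [0.4, 0.7, -0.1]
grip_width: 0.007
grip_force: 0.0
[ 0.48829291 -0.3476707   0.11110463]
[ 0.48829291 -0.3476707   0.11110463]
[ 0.48829291 -0.3476707   0.11110463]
[ 0.48829291 -0.3476707   0.11110463]
[ 0.48829291 -0.3476707   0.11110463]
[ 0.48791102 -0.34763566  0.11078633]
[ 0.4876541  -0.34758516  0.11051675]
```

```bash
python3 -m crank '[{"tx":2,"ty":-2.5,"tz":20,"turn":0},{"tx":2,"ty":-2.5,"tz":30,"turn":0},{"tx":2,"ty":-2.5,"tz":35,"turn":0},{"tx":2,"ty":-2.5,"tz":37,"turn":0},{"tx":2,"ty":-2.5,"tz":37,"turn":0}]'
python3 -m crank '[{"tx":0,"ty":0,"tz":0,"turn":0},{"tx":0,"ty":0,"tz":0,"turn":0}]'
```

```text
time: 7.72
position: [0.4853, -0.3501, 0.0731]
tool_rot: [-0.004, 3.141, -0.0]
ft_force: [-0.5, -0.3, 0.3]
grip_width: 0.008
grip_force: 0.0
time: 7.98
position: [0.4854, -0.3501, 0.0734]
tool_rot: [-0.004, 3.141, -0.0]
ft_force: [-0.2, -0.1, 0.3]
grip_width: 0.006
grip_force: 0.0
```

```bash
python3 -c "
from h import *
print(ctrl.tip_extent)
im,d=snap('side','s5.png'); cv2.imwrite('pics/s5c.png',cv2.resize(im[150:390,360:640,::-1],(800,686))[:600])"
python3 -m crank '[{"tx":0,"ty":0,"tz":1.5,"turn":0},{"tx":0,"ty":0,"tz":1.5,"turn":0},{"tx":0,"ty":0,"tz":1.5,"turn":0}]'
```

```text
0.019
time: 8.4
position: [0.4852, -0.35, 0.0715]
tool_rot: [0.004, -3.142, -0.0]
ft_force: [-0.3, -0.5, -0.1]
grip_width: 0.004
grip_force: 0.0
```

View pics/s5.png

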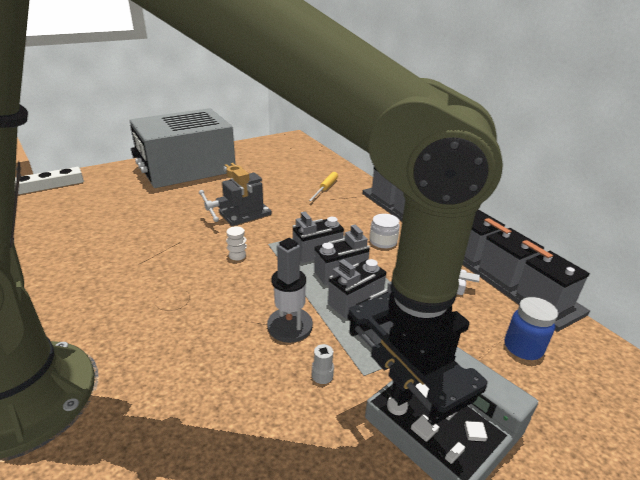

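```bash
python3 -c "
import cv2
im=cv2.imread('pics/s5.png'); cv2.imwrite('pics/s5c.png',cv2.resize(im[340:480,340:540],(800,560),interpolation=3))"
```

```text
(no output)
```

View pics/s5c.png

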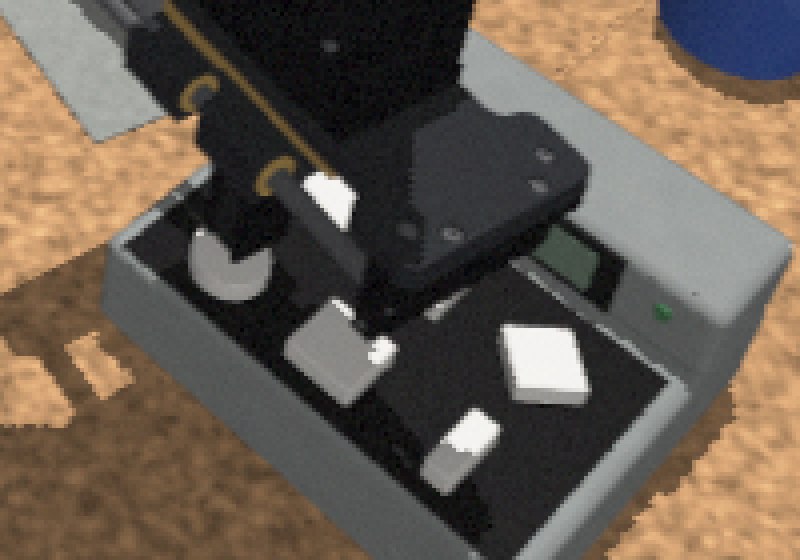

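```bash
cat > kz.py <<'E'
from h import *
def kz():
    im,d=snap('side'); P=cloud('side',d)
    r,b=np.array([.485,-.350]),np.array([.4945,-.3998])
    for n,c,rad in [('power',(485.2,-350.3),14),('input',(494.5,-399.8),13),('clear',(502.9,-450.5),8),('start',(538.3,-365),12),('store',(553,-439.4),12)]:
        q=P[(np.hypot(P[...,0]-c[0]/1e3,P[...,1]-c[1]/1e3)<rad/1e3)&(im.min(-1)>110)&(P[...,2]>.048)&(P[...,2]<.066)]
        print(n,len(q),np.round(np.percentile(q[:,2],[10,50,90])*1000,1) if len(q) else '')
kz()
E
python3 kz.py
python3 -m crank '[{"tx":0,"ty":0,"tz":1.5,"turn":0},{"tx":0,"ty":0,"tz":1.5,"turn":0},{"tx":0,"ty":0,"tz":1.5,"turn":0},{"tx":0,"ty":0,"tz":1.5,"turn":0}]'; python3 kz.py
```

```text
power 161 [54.1 59.2 60.4]
input 209 [54.8 59.4 60.9]
clear 28 [54.1 58.8 60.1]
start 0 
store 175 [53.9 59.4 60.7]
time: 8.95
position: [0.4852, -0.3501, 0.0701]
tool_rot: [-0.004, 3.141, 0.0]
ft_force: [0.3, 0.1, -0.3]
grip_width: 0.0
grip_force: 0.0
power 153 [53.5 59.2 60.8]
input 209 [54.9 59.3 60.8]
clear 31 [55.  59.5 60.7]
start 0 
store 175 [53.6 59.2 60.6]
```

```bash
python3 - <<'E'
from h import *
im,d=snap('side','s6.png'); P=cloud('side',d)
a=(np.abs(P[...,0]-.485)<.04)&(np.abs(P[...,1]+.350)<.04)
for z0 in range(50,130,5):
    q=P[a&(im.max(-1)<80)&(P[...,2]>z0/1e3)&(P[...,2]<(z0+5)/1e3)]
    if len(q)>3: print(z0,len(q),np.round(np.percentile(q[:,:2],[2,50,98],axis=0)*1e3,0).tolist())
cv2.imwrite('pics/s6c.png',cv2.resize(im[370:440,360:460,::-1],(800,560),interpolation=3))
E
```

```text
50 654 [[465.0, -386.0], [486.0, -357.0], [522.0, -312.0]]
55 4 [[479.0, -378.0], [492.0, -362.0], [501.0, -333.0]]
80 30 [[472.0, -360.0], [475.0, -359.0], [493.0, -343.0]]
85 45 [[472.0, -360.0], [475.0, -359.0], [493.0, -343.0]]
90 47 [[471.0, -360.0], [474.0, -357.0], [494.0, -341.0]]
95 46 [[472.0, -361.0], [474.0, -359.0], [492.0, -342.0]]
100 41 [[472.0, -361.0], [474.0, -353.0], [489.0, -342.0]]
105 37 [[472.0, -362.0], [474.0, -356.0], [486.0, -341.0]]
110 20 [[472.0, -363.0], [473.0, -361.0], [482.0, -341.0]]
115 7 [[472.0, -364.0], [476.0, -363.0], [491.0, -363.0]]
```

View pics/s6c.png

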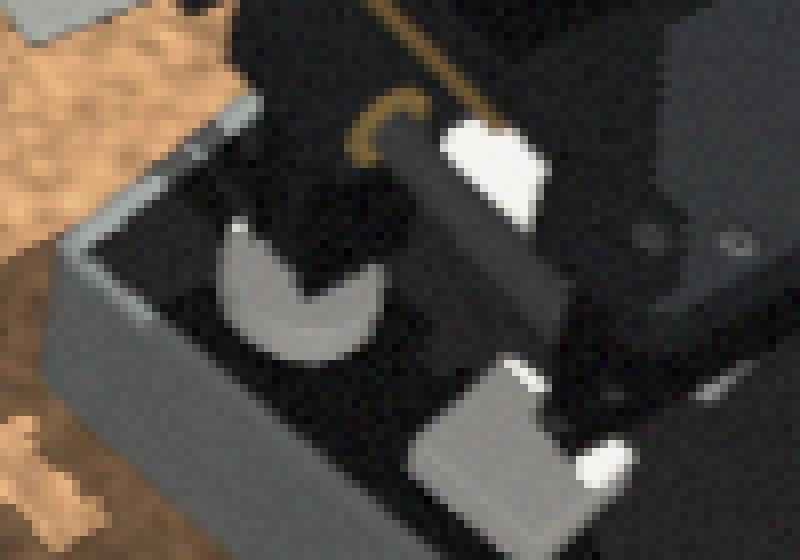

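```bash
python3 -m crank '[{"tx":0,"ty":0,"tz":5,"turn":0},{"tx":0,"ty":0,"tz":10,"turn":0},{"tx":0,"ty":0,"tz":10,"turn":0},{"tx":0,"ty":0,"tz":10,"turn":0},{"tx":0,"ty":0,"tz":10,"turn":0}]'; python3 kz.py
python3 - <<'E'
from h import *
im,d=snap('side','s6.png'); P=cloud('side',d)
a=(np.abs(P[...,0]-.485)<.04)&(np.abs(P[...,1]+.350)<.04)
for z0 in range(50,100,5):
    q=P[a&(im.max(-1)<80)&(P[...,2]>z0/1e3)&(P[...,2]<(z0+5)/1e3)]
    if len(q)>3: print(z0,len(q),np.round(np.percentile(q[:,:2],[2,50,98],axis=0)*1e3,0).tolist())
im,d=snap('top'); P=cloud('top',d)
q=P[(np.hypot(P[...,0]-.485,P[...,1]+.35)<.012)]; print(np.round(np.percentile(q[:,2],[0,5,50]),3))
E
```

```text
time: 9.68
position: [0.4853, -0.3501, 0.0602]
tool_rot: [-0.004, 3.141, -0.0]
ft_force: [0.5, 0.1, -0.1]
grip_width: 0.007
grip_force: 0.0
power 86 [52.5 57.4 60.6]
input 159 [53.8 58.9 60.4]
clear 29 [55.6 59.2 60.3]
start 0 
store 176 [54.  59.2 60.8]
50 548 [[465.0, -386.0], [482.0, -357.0], [514.0, -312.0]]
55 6 [[479.0, -377.0], [490.0, -365.0], [499.0, -328.0]]
70 25 [[472.0, -360.0], [475.0, -359.0], [493.0, -344.0]]
75 48 [[472.0, -360.0], [476.0, -359.0], [494.0, -343.0]]
80 47 [[472.0, -361.0], [474.0, -359.0], [492.0, -343.0]]
85 41 [[472.0, -361.0], [475.0, -359.0], [490.0, -342.0]]
90 34 [[472.0, -360.0], [474.0, -352.0], [487.0, -342.0]]
95 40 [[472.0, -361.0], [473.0, -357.0], [486.0, -341.0]]
[0.059 0.478 0.48 ]
```

```bash
python3 -m crank '[{"tx":0,"ty":0,"tz":8,"turn":0},{"tx":0,"ty":0,"tz":8,"turn":0},{"tx":0,"ty":0,"tz":8,"turn":0}]'; 
python3 -m crank '[{"tx":0,"ty":0,"tz":3,"turn":0},{"tx":0,"ty":0,"tz":3,"turn":0},{"tx":0,"ty":0,"tz":3,"turn":0}]'; 
python3 -m crank '[{"tx":0,"ty":0,"tz":3,"turn":0},{"tx":0,"ty":0,"tz":3,"turn":0},{"tx":0,"ty":0,"tz":3,"turn":0}]';python3 kz.py
```

```text
time: 10.2
position: [0.485, -0.35, 0.0518]
tool_rot: [0.004, -3.141, -0.0]
ft_force: [-0.4, -0.7, 0.0]
grip_width: 0.009
grip_force: 0.0
time: 10.58
position: [0.4854, -0.3502, 0.0493]
tool_rot: [-0.004, 3.141, -0.0]
ft_force: [0.8, 0.9, 0.7]
grip_width: 0.006
grip_force: 0.6
time: 10.95
position: [0.4854, -0.3502, 0.0463]
tool_rot: [-0.004, 3.141, -0.0]
ft_force: [-0.0, -0.6, 4.2]
grip_width: 0.003
grip_force: 1.5
power 2 [52.8 52.9 53.1]
input 90 [53.9 59.2 60.6]
clear 31 [54.7 59.1 61.5]
start 0 
store 176 [53.8 59.  60.7]
```

```bash
python3 -m crank '[{"tx":0,"ty":0,"tz":1.5,"turn":0},{"tx":0,"ty":0,"tz":1.5,"turn":0},{"tx":0,"ty":0,"tz":1.5,"turn":0}]'; 
python3 -m crank '[{"tx":0,"ty":0,"tz":-25,"turn":0},{"tx":-9.3,"ty":-49.5,"tz":-25,"turn":0},{"tx":-9.3,"ty":-49.5,"tz":-25,"turn":0},{"tx":-9.3,"ty":-49.5,"tz":-25,"turn":0},{"tx":-9.3,"ty":-49.5,"tz":-25,"turn":0}]'; 
python3 -m crank '[{"tx":0,"ty":0,"tz":16,"turn":0},{"tx":0,"ty":0,"tz":22,"turn":0},{"tx":0,"ty":0,"tz":24.8,"turn":0},{"tx":0,"ty":0,"tz":24.8,"turn":0},{"tx":0,"ty":0,"tz":24.8,"turn":0}]';python3 kz.py
```

```text
time: 11.38
position: [0.4854, -0.3502, 0.0447]
tool_rot: [-0.004, 3.141, -0.0]
ft_force: [0.2, 0.4, 3.8]
grip_width: 0.004
grip_force: 2.0
time: 12.0
position: [0.4944, -0.3979, 0.0688]
tool_rot: [0.005, -3.141, -0.003]
ft_force: [-0.3, 0.2, 0.3]
grip_width: 0.003
grip_force: 0.0
time: 12.62
position: [0.4948, -0.3994, 0.0451]
tool_rot: [-0.004, 3.141, 0.0]
ft_force: [0.1, 2.6, 4.7]
grip_width: 0.004
grip_force: 1.8
power 202 [54.4 59.3 60.9]
input 0 
clear 29 [55.7 58.8 60.8]
start 0 
store 0
```

```bash
for i in 1; do python3 -m crank '[{"tx":0,"ty":0,"tz":0.7,"turn":0},{"tx":0,"ty":0,"tz":0.7,"turn":0},{"tx":0,"ty":0,"tz":0.7,"turn":0}]'; 
python3 -m crank '[{"tx":0,"ty":0,"tz":0.7,"turn":0},{"tx":0,"ty":0,"tz":0.7,"turn":0},{"tx":0,"ty":0,"tz":0.7,"turn":0}]';
python3 -m crank '[{"tx":0,"ty":0,"tz":0.7,"turn":0},{"tx":0,"ty":0,"tz":0.7,"turn":0},{"tx":0,"ty":0,"tz":0.7,"turn":0}]'; done | grep -E 'pos|ft|grip_f'
```

```text
position: [0.4949, -0.3996, 0.0442]
ft_force: [-0.6, 2.5, 4.7]
grip_force: 2.1
position: [0.4949, -0.3996, 0.0436]
ft_force: [-1.0, 2.5, 5.8]
grip_force: 2.6
position: [0.4949, -0.3996, 0.0435]
ft_force: [-0.6, 3.7, 9.3]
grip_force: 4.3
```

```bash
(python3 -m crank '[{"tx":0,"ty":0,"tz":-25,"turn":0},{"tx":9.3,"ty":49.5,"tz":-25,"turn":0},{"tx":9.3,"ty":49.5,"tz":-25,"turn":0},{"tx":9.3,"ty":49.5,"tz":-25,"turn":0},{"tx":9.3,"ty":49.5,"tz":-25,"turn":0}]'
python3 -m crank '[{"tx":0,"ty":0,"tz":16,"turn":0},{"tx":0,"ty":0,"tz":22,"turn":0},{"tx":0,"ty":0,"tz":25,"turn":0},{"tx":0,"ty":0,"tz":25,"turn":0},{"tx":0,"ty":0,"tz":25,"turn":0}]'
python3 -m crank '[{"tx":0,"ty":0,"tz":-25,"turn":0},{"tx":-9.3,"ty":-49.5,"tz":-25,"turn":0},{"tx":-9.3,"ty":-49.5,"tz":-25,"turn":0},{"tx":-9.3,"ty":-49.5,"tz":-25,"turn":0},{"tx":-9.3,"ty":-49.5,"tz":-25,"turn":0}]'
python3 -m crank '[{"tx":0,"ty":0,"tz":16,"turn":0},{"tx":0,"ty":0,"tz":22,"turn":0},{"tx":0,"ty":0,"tz":25,"turn":0},{"tx":0,"ty":0,"tz":25,"turn":0},{"tx":0,"ty":0,"tz":25,"turn":0}]'
python3 -m crank '[{"tx":0,"ty":0,"tz":-25,"turn":0},{"tx":-44,"ty":34,"tz":-25,"turn":0},{"tx":-44,"ty":34,"tz":-25,"turn":0},{"tx":-44,"ty":34,"tz":-25,"turn":0},{"tx":-44,"ty":34,"tz":-25,"turn":0}]'
python3 -m crank '[{"tx":0,"ty":0,"tz":16,"turn":0},{"tx":0,"ty":0,"tz":22,"turn":0},{"tx":0,"ty":0,"tz":25,"turn":0},{"tx":0,"ty":0,"tz":25,"turn":0},{"tx":0,"ty":0,"tz":25,"turn":0}]') | grep -E 'time|pos|ft|grip_f'
```

```text
time: 14.42
position: [0.4848, -0.3516, 0.0675]
ft_force: [1.0, -0.1, 0.1]
grip_force: 0.0
time: 15.05
position: [0.4846, -0.3506, 0.0435]
ft_force: [-2.7, 1.2, 8.1]
grip_force: 4.4
time: 15.68
position: [0.4946, -0.3981, 0.067]
ft_force: [0.1, 0.9, 0.4]
grip_force: 0.0
time: 16.3
position: [0.4946, -0.3983, 0.0435]
ft_force: [-2.9, 4.1, 8.7]
grip_force: 4.5
time: 16.92
position: [0.5372, -0.3663, 0.0673]
ft_force: [-0.8, -1.1, -0.2]
grip_force: 0.0
time: 17.55
position: [0.5375, -0.3659, 0.0435]
ft_force: [-3.7, 0.6, 8.4]
grip_force: 4.2
```

```bash
(python3 -m crank '[{"tx":0,"ty":0,"tz":-62,"turn":0},{"tx":-10,"ty":0,"tz":-110,"turn":0},{"tx":-80,"ty":90,"tz":-110,"turn":0},{"tx":-130,"ty":150,"tz":-110,"turn":0},{"tx":-130,"ty":210,"tz":-110,"turn":0}]'
python3 -m crank '[{"tx":0,"ty":0,"tz":0,"turn":0},{"tx":0,"ty":0,"tz":0,"turn":0},{"tx":0,"ty":0,"tz":0,"turn":0},{"tx":0,"ty":0,"tz":0,"turn":0}]') | grep -E 'time|pos|ft|grip_f'
python3 - <<'E'
from h import *
im,d=snap('top','t7.png'); P=cloud('top',d)
for o in bats(P,im): print(o)
for o in keys(P,im): print(o)
print(ctrl.get_state()['joint_positions'])
print(to(.668,-.156,.0885))
E
```

```text
time: 18.18
position: [0.6491, -0.2074, 0.152]
ft_force: [1.1, -0.2, 0.7]
grip_force: 0.0
time: 18.68
position: [0.6471, -0.2106, 0.1528]
ft_force: [-0.3, -1.1, -1.0]
grip_force: 0.0
('guard', [598.0, 130.7], [44.2, 32.5], 85.3, 92.6, 134)
('rib', [597.9, 130.6], [32.9, 13.0], 87.6, 109.6, 75)
('lid', [629.5, 128.4], [56.6, 108.1], 85.7, 70.6, 554)
('post', [665.4, 125.8], [22.4, 22.9], 7.6, 84.5, 63)
('post', [597.8, 35.3], [22.2, 20.6], 1.6, 84.4, 65)
('lid', [633.3, 32.4], [55.9, 108.0], 85.6, 70.7, 546)
('guard', [665.9, 30.0], [43.9, 32.7], 84.9, 92.3, 126)
('rib', [666.4, 29.9], [34.0, 13.9], 84.7, 110.4, 75)
('post', [643.8, -58.8], [23.3, 20.8], 0.4, 83.5, 68)
('lid', [608.6, -64.3], [108.4, 56.3], 8.5, 71.0, 570)
('rib', [575.9, -69.2], [13.2, 33.1], 9.3, 110.3, 74)
('guard', [575.8, -69.2], [32.4, 43.9], 8.0, 92.6, 135)
('guard', [636.1, -144.8], [40.3, 25.6], 58.8, 93.0, 71)
('lid', [615.7, -147.2], [92.6, 34.8], 4.7, 70.8, 196)
('rib', [642.2, -155.5], [11.9, 32.2], 6.1, 110.4, 57)
([558.4, -427.8], [22.3, 22.6], 58.4, 60.6, 70)
([543.4, -354.8], [21.8, 73.8], 10.7, 60.2, 232)
([499.2, -388.9], [25.3, 24.6], 12.5, 60.1, 94)
([488.7, -338.8], [24.5, 23.7], 88.4, 60.6, 80)
[-0.16954493  0.46420295  0.6090934   1.46343458 -0.26912571  1.29795189
  2.03315947]
[-20.6  54.3  64.3]
```

```bash
python3 - <<'E'
from h import *
im,d=snap('side','s8.png'); P=cloud('side',d)
print('side')
for o in keys(P,im): print(o)
for o in bats(P,im): 
    if o[0]!='lid': print(o)
z=np.load('w4.npz')
print('w4')
for o in bats(z['P'],z['im']): 
    if o[0]!='lid': print(o)
z=np.load('w3.npz'); print('w3 keys',keys(z['P'],z['im']))
print(ctrl.get_state()['position'], to(.668,-.156,.0885))
E
```

```text
side
([546.8, -355.8], [32.2, 76.9], 10.2, 59.8, 662)
([490.9, -339.6], [34.3, 28.2], 55.6, 59.8, 256)
([502.3, -389.8], [34.8, 27.5], 11.7, 59.6, 338)
([559.2, -430.8], [25.3, 28.7], 58.4, 59.7, 268)
([512.0, -439.3], [36.0, 10.5], 9.4, 59.7, 158)
('rib', [596.9, 128.8], [37.0, 13.0], 85.6, 109.1, 62)
('guard', [597.7, 127.4], [44.8, 34.0], 86.6, 91.9, 114)
('post', [663.4, 121.6], [23.7, 21.2], 59.1, 83.2, 57)
('post', [595.2, 107.5], [6.7, 30.1], 86.8, 83.9, 43)
('post', [596.7, 32.8], [23.3, 21.4], 59.6, 83.4, 68)
('guard', [664.1, 28.1], [33.5, 47.8], 1.5, 91.9, 125)
('rib', [664.4, 26.9], [36.3, 12.8], 89.9, 109.4, 70)
('post', [655.3, 22.9], [25.7, 54.4], 29.5, 84.3, 84)
('post', [641.8, -62.4], [23.2, 22.5], 4.4, 83.5, 77)
('guard', [575.2, -71.3], [33.9, 46.7], 8.5, 91.8, 171)
('rib', [574.3, -71.7], [14.4, 34.9], 13.4, 109.1, 102)
('post', [578.4, -90.8], [33.4, 7.5], 9.7, 83.6, 47)
('guard', [642.4, -158.2], [36.5, 45.2], 5.2, 91.9, 191)
('rib', [641.7, -159.0], [14.0, 34.3], 3.5, 109.0, 114)
('post', [572.6, -164.3], [22.1, 22.6], 72.9, 83.3, 108)
('post', [632.8, -165.8]
[... 269 characters left out ...]
.6, -70.3], [22.9, 23.2], 87.2, 83.2, 295)
('rib', [574.8, -79.6], [13.2, 35.2], 8.0, 109.3, 379)
('guard', [574.7, -79.9], [32.1, 44.5], 7.9, 91.5, 690)
('post', [577.6, -101.0], [31.7, 1.6], 7.8, 83.3, 100)
('guard', [640.8, -166.7], [32.7, 44.9], 4.5, 92.0, 566)
('rib', [640.9, -166.8], [13.2, 34.0], 3.5, 109.6, 332)
('post', [571.7, -172.3], [22.7, 22.6], 48.3, 84.0, 318)
('post', [631.3, -174.9], [25.6, 54.3], 40.8, 83.6, 110)
w3 keys [([501.1, -378.9], [21.5, 9.0], 4.6, 61.9, 107), ([496.5, -343.1], [16.0, 36.9], 0.5, 62.0, 343), ([527.1, -302.3], [84.3, 13.1], 11.2, 51.8, 289), ([543.2, -359.0], [27.3, 85.5], 11.0, 62.0, 1482)]
[ 0.64744035 -0.20995974  0.1527352 ] [-20.6  54.   64.2]
```

```bash
(python3 -m crank '[{"tx":-21,"ty":54,"tz":0,"turn":0},{"tx":-21,"ty":54,"tz":0,"turn":0},{"tx":-21,"ty":54,"tz":20,"turn":0},{"tx":-21,"ty":54,"tz":50,"turn":0},{"tx":-21,"ty":54,"tz":64,"turn":0}]'
python3 -m crank '[{"tx":0,"ty":0,"tz":0,"turn":0},{"tx":0,"ty":0,"tz":0,"turn":0},{"tx":0,"ty":0,"tz":0,"turn":0},{"tx":0,"ty":0,"tz":0,"turn":0}]') | grep -E 'time|pos|ft|grip_f'
python3 -m crank '[{"tx":10,"ty":0,"tz":0,"turn":0},{"tx":20,"ty":-1,"tz":0,"turn":0},{"tx":28,"ty":-2,"tz":0,"turn":0},{"tx":34,"ty":-2,"tz":0,"turn":0},{"tx":34,"ty":-2,"tz":0,"turn":0}]'| grep -E 'time|pos|ft|grip_f'
python3 -m crank '[{"tx":0,"ty":0,"tz":0,"turn":0},{"tx":0,"ty":0,"tz":0,"turn":0},{"tx":0,"ty":0,"tz":0,"turn":0},{"tx":0,"ty":0,"tz":0,"turn":0}]'| grep -E 'time|pos|ft|grip_f'
python3 - <<'E'
from h import *
im,d=snap('side','s9.png'); P=cloud('side',d)
for o in bats(P,im): 
    if o[1][1]<0: print(o)
E
```

```text
time: 19.4
position: [0.6665, -0.1561, 0.0856]
ft_force: [-0.5, 0.7, 0.2]
grip_force: 0.0
time: 19.9
position: [0.6693, -0.1548, 0.0895]
ft_force: [0.1, -0.9, 0.1]
grip_force: 0.0
time: 20.52
position: [0.634, -0.1571, 0.0887]
ft_force: [0.1, 0.4, 0.3]
grip_force: 0.0
time: 21.02
position: [0.6348, -0.1569, 0.0886]
ft_force: [-0.5, 0.5, 0.5]
grip_force: 0.0
('post', [642.1, -61.8], [23.4, 23.9], 2.0, 83.2, 83)
('lid', [607.2, -67.5], [109.5, 57.9], 10.1, 70.1, 696)
('rib', [574.8, -71.6], [13.1, 34.1], 7.6, 109.2, 101)
('guard', [575.0, -71.7], [33.5, 46.1], 6.4, 91.8, 166)
('post', [578.0, -92.4], [32.7, 6.7], 2.9, 84.4, 49)
('post', [646.1, -159.4], [15.5, 10.3], 35.3, 83.4, 34)
('rib', [624.9, -159.9], [37.2, 34.2], 5.2, 109.6, 209)
('guard', [613.4, -160.8], [33.8, 45.4], 3.9, 91.8, 196)
('lid', [608.3, -161.2], [108.7, 57.9], 4.6, 70.1, 734)
('post', [572.4, -164.6], [23.6, 21.7], 54.4, 83.4, 111)
('post', [604.5, -168.5], [27.7, 53.0], 41.0, 83.6, 112)
```

```bash
f(){ grep -E 'time|pos|ft'; }
python3 -m crank '[{"tx":1,"ty":0,"tz":0,"turn":0},{"tx":3,"ty":0,"tz":0,"turn":0},{"tx":3,"ty":0,"tz":0,"turn":0},{"tx":3,"ty":0,"tz":0,"turn":0}]'|f
python3 -m crank '[{"tx":-8,"ty":0,"tz":-10,"turn":0},{"tx":-40,"ty":30,"tz":-50,"turn":0},{"tx":-64,"ty":90,"tz":-50,"turn":0},{"tx":-64,"ty":150,"tz":-50,"turn":0},{"tx":-64,"ty":187,"tz":-50,"turn":0}]'|f
python3 -m crank '[{"tx":0,"ty":0,"tz":0,"turn":0},{"tx":0,"ty":0,"tz":0,"turn":0},{"tx":0,"ty":0,"tz":0,"turn":0},{"tx":0,"ty":0,"tz":0,"turn":0}]'|f
python3 - <<'E'
from h import *
im,d=snap('side','s9.png'); P=cloud('side',d)
for o in bats(P,im): 
    if o[1][1]<0.1: print(o)
print(to(.694,.030,.0885))
E
```

```text
time: 21.58
position: [0.6318, -0.1569, 0.0887]
ft_force: [0.4, -0.6, -0.6]
time: 22.2
position: [0.696, 0.0358, 0.1391]
ft_force: [-0.7, -0.2, -0.1]
time: 22.7
position: [0.6954, 0.0284, 0.1389]
ft_force: [0.3, -0.3, -0.0]
('post', [642.7, -61.1], [23.6, 21.5], 89.5, 83.6, 73)
('lid', [607.0, -66.9], [108.6, 59.6], 9.5, 70.0, 695)
('rib', [573.9, -71.1], [13.5, 36.4], 9.1, 109.2, 105)
('guard', [574.5, -71.3], [32.2, 46.1], 9.2, 91.8, 167)
('post', [578.0, -92.4], [32.6, 3.9], 7.0, 83.5, 52)
('post', [645.3, -158.0], [16.5, 12.5], 58.3, 83.5, 40)
('rib', [611.3, -160.6], [14.0, 34.7], 3.6, 109.1, 116)
('guard', [611.1, -160.9], [32.9, 45.2], 4.2, 91.7, 198)
('lid', [608.8, -161.3], [109.4, 57.7], 4.9, 70.1, 711)
('post', [573.0, -163.8], [24.5, 21.7], 52.6, 83.5, 110)
('post', [602.5, -169.2], [27.6, 53.4], 41.9, 84.1, 114)
[ 1.4  1.2 50.3]
```

```bash
f(){ grep -E 'time|pos|ft'; }
python3 -m crank '[{"tx":0,"ty":1,"tz":25,"turn":0},{"tx":0,"ty":1,"tz":50,"turn":0},{"tx":0,"ty":1,"tz":50,"turn":0},{"tx":0,"ty":1,"tz":50,"turn":0},{"tx":0,"ty":1,"tz":50,"turn":0}]'|f
python3 -m crank '[{"tx":12,"ty":0,"tz":0,"turn":0},{"tx":22,"ty":1,"tz":0,"turn":0},{"tx":32,"ty":2,"tz":0,"turn":0},{"tx":39,"ty":2,"tz":0,"turn":0},{"tx":39,"ty":2,"tz":0,"turn":0}]'|f
python3 -m crank '[{"tx":0,"ty":0,"tz":0,"turn":0},{"tx":0,"ty":0,"tz":0,"turn":0},{"tx":0,"ty":0,"tz":0,"turn":0}]'|f
python3 - <<'E'
from h import *
im,d=snap('side','s9.png'); P=cloud('side',d)
for o in bats(P,im): 
    if -.02<o[1][1]<0.1: print(o)
E
```

```text
time: 23.38
position: [0.6963, 0.0311, 0.0902]
ft_force: [0.3, -0.7, 0.8]
time: 24.0
position: [0.6556, 0.0337, 0.0888]
ft_force: [-0.2, 0.5, -0.4]
time: 24.38
position: [0.6563, 0.0331, 0.0884]
ft_force: [0.1, 0.5, 0.1]
```

```bash
f(){ grep -E 'time|pos|ft'; }
python3 -m crank '[{"tx":1,"ty":0,"tz":0,"turn":0},{"tx":1,"ty":0,"tz":0,"turn":0},{"tx":1,"ty":0,"tz":0,"turn":0}]'|f
python3 -m crank '[{"tx":-8,"ty":0,"tz":-20,"turn":0},{"tx":-8,"ty":20,"tz":-50,"turn":0},{"tx":40,"ty":60,"tz":-50,"turn":0},{"tx":88,"ty":96,"tz":-50,"turn":0},{"tx":88,"ty":96,"tz":-50,"turn":0}]'|f
python3 -m crank '[{"tx":0,"ty":0,"tz":0,"turn":0},{"tx":0,"ty":0,"tz":0,"turn":0},{"tx":0,"ty":0,"tz":0,"turn":0},{"tx":0,"ty":0,"tz":0,"turn":0}]'|f
python3 - <<'E'
from h import *
for c in ['top','side']:
  im,d=snap(c,c+'10.png'); P=cloud(c,d); print(c)
  for o in bats(P,im): 
    if -.02<o[1][1]: print(o)
print(to(.568,.130,.0885))
E
```

```text
time: 24.8
position: [0.6554, 0.0332, 0.0887]
ft_force: [0.1, 0.1, 0.2]
time: 25.42
position: [0.5633, 0.134, 0.1383]
ft_force: [0.4, -0.3, 0.8]
time: 25.92
position: [0.5676, 0.1283, 0.1385]
ft_force: [0.3, 0.1, -0.2]
top
('lid', [672.0, 110.5], [56.3, 27.9], 45.8, 70.9, 70)
('post', [598.0, 32.7], [21.6, 15.4], 2.0, 84.0, 55)
('lid', [633.4, 32.4], [55.8, 108.7], 85.6, 70.7, 395)
('guard', [635.4, 31.7], [42.7, 32.2], 84.4, 92.4, 102)
('post', [669.1, 30.8], [14.7, 13.1], 0.7, 84.4, 29)
('rib', [635.3, 29.2], [27.9, 13.0], 89.8, 109.7, 58)
side
('rib', [596.5, 128.4], [34.6, 12.7], 83.6, 109.1, 62)
('guard', [597.1, 127.3], [49.0, 32.8], 84.7, 91.7, 113)
('lid', [628.1, 125.7], [57.5, 107.9], 85.1, 70.1, 481)
('post', [663.6, 121.7], [23.9, 21.2], 57.1, 83.3, 55)
('post', [595.0, 107.0], [4.9, 32.3], 86.6, 84.0, 42)
('post', [595.9, 31.9], [23.0, 22.7], 82.4, 83.6, 67)
('rib', [634.0, 29.8], [35.8, 13.8], 84.4, 109.2, 79)
('guard', [634.0, 28.8], [44.0, 32.3], 86.7, 91.8, 131)
('lid', [633.0, 27.3], [56.8, 113.5], 81.4, 70.1, 501)
('post', [667.7, 27.1], [14.3, 13.6], 57.5, 82.9, 33)
('post', [624.2, 24.0], [26.6, 54.0], 29.3, 84.1, 79)
[-0.7  1.4 50. ]
```

```bash
f(){ grep -E 'time|pos|ft'; }
python3 -m crank '[{"tx":0,"ty":1,"tz":25,"turn":0},{"tx":0,"ty":1,"tz":50,"turn":0},{"tx":0,"ty":1,"tz":50,"turn":0},{"tx":0,"ty":1,"tz":50,"turn":0},{"tx":0,"ty":1,"tz":50,"turn":0}]'|f
python3 -m crank '[{"tx":-12,"ty":0,"tz":0,"turn":0},{"tx":-22,"ty":-1,"tz":0,"turn":0},{"tx":-30,"ty":-2,"tz":0,"turn":0},{"tx":-36,"ty":-2,"tz":0,"turn":0},{"tx":-36,"ty":-2,"tz":0,"turn":0}]'|f
python3 -m crank '[{"tx":0,"ty":0,"tz":0,"turn":0},{"tx":0,"ty":0,"tz":0,"turn":0},{"tx":0,"ty":0,"tz":0,"turn":0}]'|f
python3 - <<'E'
from h import *
for c in ['side','top']:
  im,d=snap(c,c+'11.png'); P=cloud(c,d); print(c)
  for o in bats(P,im): 
    if .08<o[1][1]: print(o)
E
```

```text
time: 26.65
position: [0.568, 0.1302, 0.09]
ft_force: [-0.2, 0.1, -0.1]
time: 27.28
position: [0.6037, 0.1277, 0.0885]
ft_force: [-0.3, 0.7, -0.2]
time: 27.65
position: [0.603, 0.1282, 0.0888]
ft_force: [-1.0, 0.1, 0.3]
side
('post', [592.1, 127.1], [14.9, 11.4], 61.2, 83.2, 28)
('lid', [627.5, 123.3], [58.6, 107.6], 85.1, 70.2, 447)
('rib', [606.6, 121.7], [25.2, 37.4], 81.7, 109.9, 102)
('post', [663.5, 121.5], [23.2, 21.1], 58.5, 83.4, 56)
('guard', [619.2, 116.6], [27.0, 35.0], 88.3, 91.7, 82)
('post', [617.4, 106.5], [7.1, 31.3], 87.1, 83.9, 45)
('post', [595.8, 32.4], [23.2, 23.1], 79.9, 83.5, 68)
('guard', [634.2, 30.0], [50.8, 33.4], 83.9, 91.8, 136)
('rib', [634.3, 29.9], [36.0, 14.3], 87.5, 109.2, 72)
('lid', [632.2, 28.8], [57.4, 111.3], 84.2, 70.2, 496)
('post', [667.3, 26.5], [13.5, 13.4], 57.9, 83.4, 29)
('post', [623.8, 21.8], [27.9, 53.2], 33.0, 84.0, 77)
top
('lid', [582.2, 118.2], [17.4, 30.2], 0.9, 70.6, 52)
('lid', [633.1, 32.0], [55.4, 108.3], 84.7, 71.1, 359)
('post', [596.9, 31.9], [15.2, 22.2], 82.1, 84.0, 49)
('post', [669.0, 29.4], [14.4, 14.2], 27.1, 84.8, 28)
('rib', [634.5, 27.2], [23.4, 12.5], 81.8, 109.7, 51)
('guard', [634.8, 24.5], [34.1, 28.3], 1.3, 92.4, 85)
```

```bash
f(){ grep -E 'time|pos|ft'; }
python3 -m crank '[{"tx":-4,"ty":0,"tz":0,"turn":0},{"tx":-7,"ty":-0.5,"tz":0,"turn":0},{"tx":-7,"ty":-0.5,"tz":0,"turn":0},{"tx":-7,"ty":-0.5,"tz":0,"turn":0},{"tx":-7,"ty":-0.5,"tz":0,"turn":0}]'|f
python3 -m crank '[{"tx":8,"ty":0,"tz":-20,"turn":0},{"tx":8,"ty":-20,"tz":-50,"turn":0},{"tx":40,"ty":-80,"tz":-50,"turn":0},{"tx":62,"ty":-140,"tz":-50,"turn":0},{"tx":62,"ty":-199,"tz":-50,"turn":0}]'|f
python3 -m crank '[{"tx":0,"ty":0,"tz":0,"turn":0},{"tx":0,"ty":0,"tz":0,"turn":0},{"tx":0,"ty":0,"tz":0,"turn":0},{"tx":0,"ty":0,"tz":0,"turn":0}]'|f
python3 - <<'E'
from h import *
for c in ['side','top']:
  im,d=snap(c,c+'12.png'); P=cloud(c,d); print(c)
  for o in bats(P,im): 
    if .08<o[1][1]: print(o)
print(to(.547,-.071,.0885))
E
```

```text
time: 28.38
position: [0.6102, 0.1276, 0.0887]
ft_force: [-0.2, 0.0, 0.0]
time: 29.0
position: [0.5475, -0.0694, 0.1404]
ft_force: [1.3, -0.1, -0.4]
time: 29.5
position: [0.5489, -0.0671, 0.1387]
ft_force: [0.1, 0.7, -0.1]
side
('post', [592.7, 128.1], [15.2, 11.4], 61.1, 83.4, 27)
('guard', [617.4, 126.4], [17.3, 49.1], 1.6, 91.8, 84)
('lid', [607.2, 125.8], [61.5, 66.3], 84.5, 70.3, 336)
('post', [621.1, 105.2], [6.1, 26.6], 79.6, 84.3, 34)
('post', [590.4, 34.7], [23.1, 8.6], 59.1, 83.5, 32)
('lid', [632.3, 29.5], [58.2, 109.0], 85.2, 69.9, 427)
('post', [634.6, 8.1], [5.5, 29.9], 83.6, 83.6, 39)
top
('post', [594.2, 131.8], [15.5, 12.8], 45.4, 84.2, 29)
('rib', [626.2, 129.1], [33.8, 13.3], 86.6, 109.9, 72)
('guard', [626.2, 128.6], [43.9, 32.0], 87.0, 92.6, 129)
('lid', [629.8, 128.4], [56.3, 108.9], 85.7, 70.9, 522)
('post', [665.0, 126.0], [23.3, 21.3], 89.9, 84.5, 65)
('post', [598.2, 41.7], [21.2, 7.9], 1.5, 84.7, 29)
('lid', [633.0, 32.6], [55.7, 108.2], 85.3, 71.0, 371)
('guard', [635.7, 32.2], [32.6, 43.6], 1.5, 92.6, 108)
('rib', [635.3, 31.9], [33.1, 13.6], 84.1, 110.0, 72)
('post', [669.3, 30.6], [14.8, 12.8], 1.6, 84.5, 28)
[ 1.8 -3.4 50.1]
```

```bash
f(){ grep -E 'time|pos|ft'; }
python3 -m crank '[{"tx":2,"ty":-3.5,"tz":25,"turn":0},{"tx":2,"ty":-3.5,"tz":50,"turn":0},{"tx":2,"ty":-3.5,"tz":50,"turn":0},{"tx":2,"ty":-3.5,"tz":50,"turn":0},{"tx":2,"ty":-3.5,"tz":50,"turn":0}]'|f
python3 -m crank '[{"tx":-12,"ty":1,"tz":0,"turn":0},{"tx":-22,"ty":3,"tz":0,"turn":0},{"tx":-32,"ty":5,"tz":0,"turn":0},{"tx":-41,"ty":6,"tz":0,"turn":0},{"tx":-41,"ty":6,"tz":0,"turn":0}]'|f
python3 -m crank '[{"tx":0,"ty":0,"tz":0,"turn":0},{"tx":0,"ty":0,"tz":0,"turn":0},{"tx":0,"ty":0,"tz":0,"turn":0}]'|f
python3 -m crank '[{"tx":10,"ty":0,"tz":-25,"turn":0},{"tx":0,"ty":0,"tz":-70,"turn":0},{"tx":-20,"ty":100,"tz":-110,"turn":0},{"tx":-20,"ty":150,"tz":-130,"turn":0},{"tx":-20,"ty":200,"tz":-140,"turn":0}]' 87|f
python3 -m crank '[{"tx":0,"ty":0,"tz":0,"turn":0},{"tx":0,"ty":0,"tz":0,"turn":0},{"tx":0,"ty":0,"tz":0,"turn":0},{"tx":0,"ty":0,"tz":0,"turn":0}]'
python3 - <<'E'
from h import *
for c in ['side','top']:
  im,d=snap(c,c+'13.png'); P=cloud(c,d); print(c); np.savez(c+'13.npz',im=im,P=P)
  for o in bats(P,im): 
    if -.12<o[1][1]<0 or c=='top': print(o)
  # probe handle cap
  a=(np.abs(P[...,0]-.455)<.05)&(np.abs(P[...,1]+.065)<.05)
  for lo,hi in [(.186,.2),(.13,.18),(.105,.122)]:
    q=P[a&(P[...,2]>lo)&(P[...,2]<hi)]
    if len(q)>5: r=cv2.minAreaRect((q[:,:2]*1000).astype(np.float32)); print('probe',lo,len(q),np.round(r[0],1),np.round(r[1],1),round(r[2],1),np.round(np.median(q[:,2])*1e3,1))
E
```

```text
time: 30.22
position: [0.5477, -0.072, 0.0899]
ft_force: [-0.8, 0.4, 0.4]
time: 30.85
position: [0.5885, -0.0657, 0.0884]
ft_force: [0.4, -0.9, -0.1]
time: 31.22
position: [0.5876, -0.066, 0.0888]
ft_force: [0.0, 0.1, 0.1]
time: 31.85
position: [0.6067, 0.1105, 0.2231]
ft_force: [0.6, 0.0, -0.2]
time: 32.35
position: [0.6062, 0.1073, 0.2214]
tool_rot: [-0.0, -3.141, 0.0]
ft_force: [-0.3, 0.5, -0.4]
grip_width: 0.939
grip_force: 0.0
side
probe 0.186 199 [451.2 -65.5] [28.  29.7] 18.0 192.7
probe 0.13 534 [448.4 -74.1] [22.8 39.1] 63.9 155.5
probe 0.105 483 [450.1 -69.8] [54.8 61.5] 61.8 115.4
top
('lid', [602.0, 109.5], [14.8, 54.6], 86.4, 71.9, 92)
('post', [597.3, 35.2], [23.1, 20.6], 2.4, 84.6, 66)
('lid', [633.4, 31.8], [55.7, 108.8], 84.6, 70.8, 376)
('guard', [634.2, 17.9], [15.1, 31.4], 80.6, 92.4, 39)
('post', [643.5, -58.7], [23.1, 20.8], 0.5, 84.1, 62)
('guard', [606.6, -64.2], [32.6, 44.1], 8.1, 92.7, 130)
('lid', [608.7, -64.3], [109.1, 56.4], 8.5, 70.9, 542)
('rib', [606.1, -64.4], [13.0, 33.3], 6.4, 110.2, 74)
('post', [645.6, -155.3], [13.2, 14.5], 89.3, 84.0, 30)
('rib', [612.1, -157.8], [12.3, 32.6], 3.8, 110.0, 68)
('guard', [612.4, -158.1], [32.8, 43.9], 6.7, 92.2, 137)
('lid', [609.7, -158.1], [109.1, 56.3], 4.9, 70.8, 508)
('post', [573.6, -161.8], [20.7, 20.7], 88.8, 84.2, 68)
probe 0.186 160 [453.4 -62.6] [28.7 29.4] 14.8 193.3
probe 0.13 29 [445.4 -56.1] [38.  17.7] 54.6 159.4
probe 0.105 321 [453.2 -63.8] [61.4 61.6] 1.1 116.8
```

```bash
python3 - <<'E'
from h import *
z=np.load('side13.npz'); P,im=z['P'],z['im']
a=(np.abs(P[...,0]-.606)<.03)&(np.abs(P[...,1]-.107)<.08)
for z0 in range(150,330,10):
    q=P[a&(P[...,2]>z0/1e3)&(P[...,2]<(z0+10)/1e3)]
    if len(q)>3: print(z0,len(q),np.round(np.percentile(q[:,:2],[2,50,98],axis=0)*1e3,0).tolist())
print(to(.455,-.0635,.26), ctrl.get_state()['joint_positions'])
E
```

```text
230 75 [[593.0, 55.0], [601.0, 66.0], [613.0, 153.0]]
240 94 [[593.0, 55.0], [601.0, 62.0], [614.0, 153.0]]
250 101 [[593.0, 55.0], [602.0, 66.0], [615.0, 154.0]]
260 102 [[592.0, 53.0], [600.0, 60.0], [614.0, 156.0]]
270 106 [[593.0, 50.0], [600.0, 62.0], [614.0, 158.0]]
280 92 [[593.0, 48.0], [600.0, 150.0], [614.0, 162.0]]
290 28 [[590.0, 151.0], [595.0, 154.0], [617.0, 163.0]]
300 40 [[577.0, 149.0], [604.0, 153.0], [617.0, 157.0]]
310 39 [[576.0, 98.0], [590.0, 153.0], [603.0, 155.0]]
320 72 [[576.0, 46.0], [580.0, 153.0], [586.0, 187.0]]
[ 151.4 -171.4  -38.5] [-0.68231125  0.26465699  0.5628555   1.54646327 -0.14288433  1.37198442
  1.46457488]
```

View pics/side13.png

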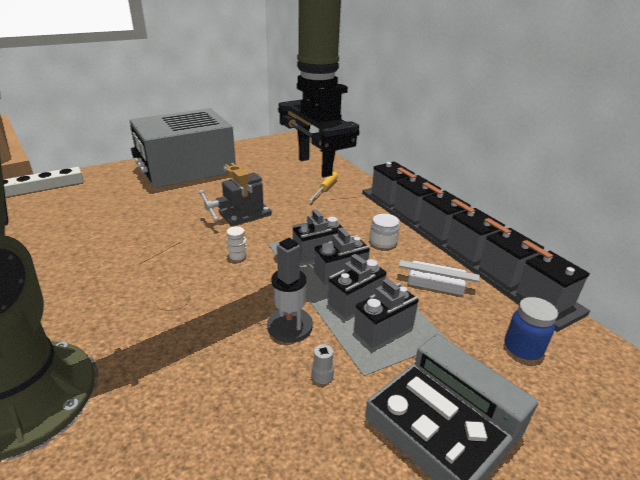

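```bash
f(){ grep -E 'time|pos|ft'; }
python3 -m crank '[{"tx":40,"ty":-45,"tz":-20,"turn":-1.6},{"tx":80,"ty":-90,"tz":-20,"turn":-3.2},{"tx":120,"ty":-135,"tz":-20,"turn":-3.2},{"tx":151,"ty":-170,"tz":-20,"turn":-3.2},{"tx":151,"ty":-170,"tz":-20,"turn":-3.2}]' 75|f
python3 -m crank '[{"tx":0,"ty":0,"tz":0,"turn":0},{"tx":0,"ty":0,"tz":0,"turn":0},{"tx":0,"ty":0,"tz":0,"turn":0},{"tx":0,"ty":0,"tz":0,"turn":0},{"tx":0,"ty":0,"tz":0,"turn":0}]'
python3 - <<'E'
from h import *
print(to(.455,-.0625,.131))
E
```

```text
time: 33.08
position: [0.454, -0.0647, 0.2421]
ft_force: [0.6, 0.3, 0.5]
time: 33.7
position: [0.4558, -0.0611, 0.2415]
tool_rot: [0.441, -3.11, 0.0]
ft_force: [-0.2, -0.6, 0.2]
grip_width: 0.863
grip_force: 0.0
[  1.1  -1.1 110.5]
```

```bash
f(){ grep -E 'time|pos|ft|grip'; }
python3 -m crank '[{"tx":1,"ty":-1,"tz":40,"turn":0},{"tx":1,"ty":-1,"tz":80,"turn":0},{"tx":1,"ty":-1,"tz":100,"turn":0},{"tx":1,"ty":-1,"tz":110,"turn":0},{"tx":1,"ty":-1,"tz":110,"turn":0}]' |f
python3 -m crank '[{"tx":0,"ty":0,"tz":0,"turn":0},{"tx":0,"ty":0,"tz":0,"turn":0},{"tx":0,"ty":0,"tz":0,"turn":0},{"tx":0,"ty":0,"tz":0,"turn":0}]' |f
python3 -m crank '[{"tx":0,"ty":0,"tz":0,"turn":0},{"tx":0,"ty":0,"tz":0,"turn":0},{"tx":0,"ty":0,"tz":0,"turn":0},{"tx":0,"ty":0,"tz":0,"turn":0},{"tx":0,"ty":0,"tz":0,"turn":0}]' 15 25|f
python3 -m crank '[{"tx":0,"ty":0,"tz":0,"turn":0},{"tx":0,"ty":0,"tz":0,"turn":0},{"tx":0,"ty":0,"tz":0,"turn":0},{"tx":0,"ty":0,"tz":0,"turn":0},{"tx":0,"ty":0,"tz":0,"turn":0}]' |f
python3 -c "
from h import *
snap('side','side14.png')"
```

```text
time: 34.33
position: [0.4549, -0.0626, 0.1315]
ft_force: [0.0, 1.0, 0.5]
grip_width: 0.862
grip_force: 0.0
time: 34.83
position: [0.4552, -0.0625, 0.1318]
ft_force: [0.2, 0.7, -0.6]
grip_width: 0.859
grip_force: 0.0
time: 35.45
position: [0.455, -0.0626, 0.1316]
ft_force: [0.2, -0.5, 0.5]
grip_width: 0.377
grip_force: 1.0
time: 36.08
position: [0.4551, -0.0626, 0.1316]
ft_force: [0.8, -1.1, -0.0]
grip_width: 0.345
grip_force: 25.0
```

```bash
f(){ grep -E 'time|pos|ft|grip'; }
python3 -m crank '[{"tx":0,"ty":0,"tz":-30,"turn":0},{"tx":0,"ty":0,"tz":-60,"turn":0},{"tx":0,"ty":0,"tz":-95,"turn":0},{"tx":0,"ty":0,"tz":-130,"turn":0},{"tx":0,"ty":0,"tz":-130,"turn":0}]' |f
python3 -m crank '[{"tx":0,"ty":0,"tz":0,"turn":0},{"tx":0,"ty":0,"tz":0,"turn":0},{"tx":0,"ty":0,"tz":0,"turn":0},{"tx":0,"ty":0,"tz":0,"turn":0}]' |f
python3 - <<'E'
from h import *
snap('side','side15.png')
for nm in ['top13','side13']:
    z=np.load(nm+'.npz'); P,im=z['P'],z['im']
    a=(np.abs(P[...,0]-.545)<.06)&(np.abs(P[...,1]-.39)<.07)
    for lo,hi in [(.1225,.13),(.117,.1225)]:
        q=P[a&(P[...,2]>lo)&(P[...,2]<hi)]
        r=cv2.minAreaRect((q[:,:2]*1000).astype(np.float32)); print(nm,lo,len(q),np.round(r[0],1),np.round(r[1],1),round(r[2],1),np.round(np.median(q[:,2])*1e3,1),np.round(np.median(q,0)*1e3,1))
E
```

```text
time: 36.75
position: [0.4563, -0.0624, 0.2637]
ft_force: [-1.0, -0.4, -1.6]
grip_width: 0.342
grip_force: 25.0
time: 37.25
position: [0.4548, -0.0626, 0.2611]
ft_force: [-0.5, -0.0, -2.2]
grip_width: 0.346
grip_force: 25.0
top13 0.1225 235 [541.9 404. ] [34.9 91.5] 1.3 125.3 [542.1 382.9 125.3]
top13 0.117 176 [543.5 404.1] [39.9 94.3] 7.5 120.6 [543.6 421.4 120.6]
side13 0.1225 86 [542.4 388.3] [29.9 67.5] 2.0 124.5 [543.  375.  124.5]
side13 0.117 110 [542.5 400.1] [40.5 98.7] 2.2 120.0 [535.9 414.2 120. ]
```

View pics/side15.png

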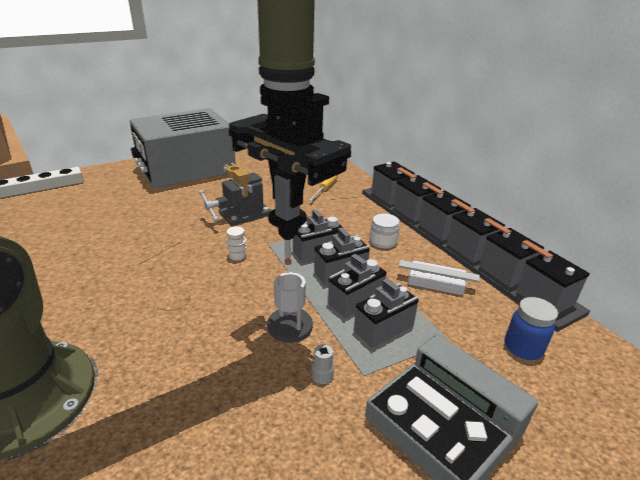

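```bash
python3 - <<'E'
from h import *
im,d=snap('side'); P=cloud('side',d); s=ctrl.get_state()['position']; print(s)
o=np.array(ctrl.camera_model('side')['origin'])
a=(np.abs(P[...,0]-s[0])<.03)&(np.abs(P[...,1]-s[1])<.03)
for lo in range(140,200,6):
    q=P[a&(P[...,2]>lo/1e3)&(P[...,2]<(lo+6)/1e3)]
    if len(q)>3:
        m=np.median(q,0); v=(m-o)[:2]; v/=np.hypot(*v)
        print(lo,len(q),np.round(m*1e3,1),'axis',np.round((m[:2]+v*.0045-s[:2])*1e3,1), np.round(q[:,2].min()*1e3,1))
print('net',[(np.round(r['xyz'],3).tolist(),round(r['confidence'],2)) for r in ctrl.mark_of('side','probe_tip')][:3])
print(to(.5445,.378,.262))
E
```

```text
[ 0.45492932 -0.06256777  0.26137181]
146 10 [449.9 -68.  150.6] axis [-3.  -1.5] 149.1
152 24 [450.4 -66.3 154.9] axis [-2.5  0.3] 152.1
158 10 [451.6 -66.6 160.8] axis [-1.3 -0. ] 158.7
164 13 [449.3 -66.5 167.8] axis [-3.5  0.1] 164.7
170 13 [449.1 -67.6 174.2] axis [-3.7 -1.1] 170.1
176 15 [450.2 -67.7 179.2] axis [-2.7 -1.1] 176.6
182 13 [449.9 -67.8 185.6] axis [-3.  -1.2] 182.1
188 17 [450.2 -67.3 191.2] axis [-2.7 -0.7] 188.2
194 13 [449.8 -67.  196.8] axis [-3.1 -0.4] 194.2
net [([0.451, -0.062, 0.149], 0.54)]
[-208.4  398.3   -0.6]
```

```bash
f(){ grep -E 'time|pos|ft|grip'; }
python3 -m crank '[{"tx":-25,"ty":48,"tz":0,"turn":0},{"tx":-52,"ty":100,"tz":0,"turn":0},{"tx":-78,"ty":150,"tz":0,"turn":0},{"tx":-104,"ty":200,"tz":0,"turn":0},{"tx":-130,"ty":250,"tz":0,"turn":0}]' |f
python3 -m crank '[{"tx":-26,"ty":50,"tz":0,"turn":0},{"tx":-52,"ty":100,"tz":0,"turn":0},{"tx":-68,"ty":130,"tz":0,"turn":0},{"tx":-78,"ty":148,"tz":0,"turn":0},{"tx":-78,"ty":148,"tz":0,"turn":0}]' |f
python3 -m crank '[{"tx":0,"ty":0,"tz":0,"turn":0},{"tx":0,"ty":0,"tz":0,"turn":0},{"tx":0,"ty":0,"tz":0,"turn":0},{"tx":0,"ty":0,"tz":0,"turn":0}]' |f
python3 -c "
from h import *
im,d=snap('side','side16.png'); P=cloud('side',d)
print(to(.5447,.377,.2366))
im,d=snap('top'); 
for o in bats(cloud('top',d),im): print(o)
"
```

```text
time: 38.02
position: [0.5107, 0.2156, 0.2616]
ft_force: [0.9, -0.5, -0.7]
grip_width: 0.341
grip_force: 25.0
time: 38.65
position: [0.5434, 0.3796, 0.2603]
ft_force: [0.4, -0.7, -1.7]
grip_width: 0.341
grip_force: 25.0
time: 39.15
position: [0.5443, 0.3772, 0.2619]
ft_force: [0.2, 0.7, -2.0]
grip_width: 0.343
grip_force: 25.0
[-0.4 -0.4 25.3]
('post', [593.9, 131.1], [15.0, 13.4], 20.2, 83.9, 30)
('rib', [625.2, 129.3], [14.4, 33.4], 2.1, 109.9, 72)
('guard', [626.8, 128.4], [44.0, 32.6], 86.0, 92.8, 133)
('lid', [629.4, 128.4], [56.2, 108.5], 86.0, 70.7, 530)
('post', [664.8, 125.3], [21.3, 22.0], 20.9, 84.3, 64)
('post', [597.2, 35.2], [22.9, 20.5], 1.6, 85.0, 66)
('lid', [633.3, 32.4], [56.0, 108.9], 85.5, 70.9, 517)
('guard', [635.0, 32.2], [43.8, 33.0], 85.2, 92.6, 135)
('rib', [635.5, 31.7], [32.9, 14.4], 88.4, 109.9, 70)
('post', [669.2, 29.8], [13.9, 13.5], 69.9, 83.9, 27)
('post', [644.4, -58.6], [22.5, 21.1], 23.5, 83.9, 62)
('lid', [608.6, -64.1], [108.6, 55.8], 8.7, 71.0, 536)
('guard', [606.3, -64.4], [31.8, 44.1], 8.5, 92.1, 129)
('rib', [606.4, -64.5], [13.3, 34.3], 9.3, 110.2, 74)
('post', [573.3, -69.3], [13.7, 12.4], 71.4, 84.6, 26)
('post', [645.7, -155.1], [13.1, 13.7], 89.9, 84.9, 32)
('rib', [612.3, -157.5], [13.0, 33.1], 7.0, 110.0, 69)
('guard', [612.7, -158.1], [33.2, 44.5], 5.1, 92.3, 136)
('lid', [609.4, -158.4], [109.0, 56.7], 5.4, 71.0, 518)
('post', [573.0, -161.9], [23.2, 21.1], 2.8, 84.3, 66)
```

```bash
f(){ grep -E 'time|pos|ft'; }
python3 -m crank '[{"tx":0,"ty":0,"tz":12,"turn":0},{"tx":0,"ty":0,"tz":20,"turn":0},{"tx":0,"ty":0,"tz":24,"turn":0},{"tx":0,"ty":0,"tz":27,"turn":0},{"tx":0,"ty":0,"tz":29.5,"turn":0}]' |f
python3 -m crank '[{"tx":0,"ty":0,"tz":0,"turn":0},{"tx":0,"ty":0,"tz":0,"turn":0},{"tx":0,"ty":0,"tz":0,"turn":0},{"tx":0,"ty":0,"tz":0,"turn":0},{"tx":0,"ty":0,"tz":0,"turn":0}]' |f
python3 -m crank '[{"tx":0,"ty":0,"tz":0,"turn":0},{"tx":0,"ty":0,"tz":0,"turn":0},{"tx":0,"ty":0,"tz":0,"turn":0},{"tx":0,"ty":0,"tz":0,"turn":0},{"tx":0,"ty":0,"tz":0,"turn":0}]' |f
python3 -c "
from h import *
im,d=snap('side','s17.png'); cv2.imwrite('pics/s17c.png',cv2.resize(im[120:240,180:340,::-1],(800,600),interpolation=3))"
```

```text
time: 39.88
position: [0.5441, 0.3775, 0.2325]
ft_force: [-2.4, -1.2, 2.0]
time: 40.5
position: [0.5442, 0.3776, 0.2322]
ft_force: [-1.9, -0.2, 1.3]
time: 41.12
position: [0.5442, 0.3776, 0.2321]
ft_force: [-2.0, -1.1, 1.5]
```

View pics/s17c.png

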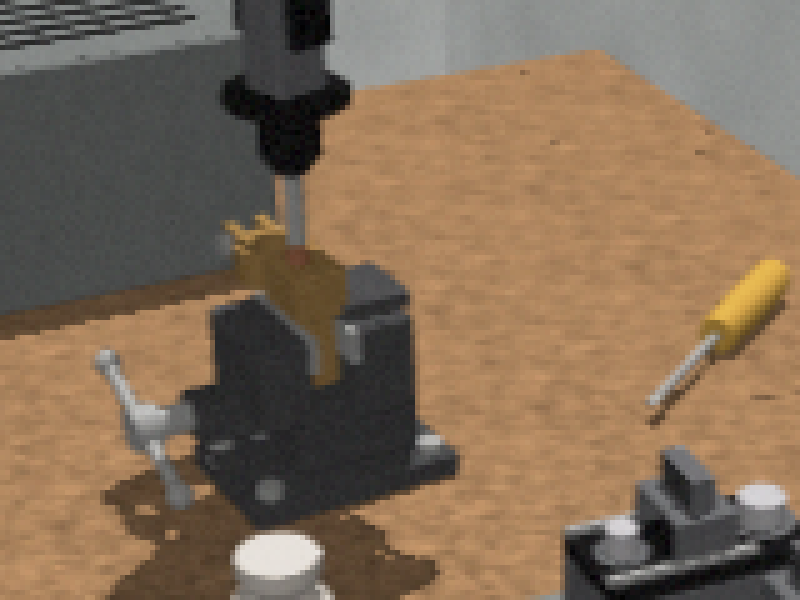

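```bash
f(){ grep -E 'time|pos|ft'; }
python3 -m crank '[{"tx":0,"ty":0,"tz":-20,"turn":0},{"tx":0,"ty":0,"tz":-30,"turn":0},{"tx":0,"ty":0,"tz":-30,"turn":0}]' |f
python3 -c "
from h import *
print(to(.5954,.1311,.262))"
```

```text
time: 41.55
position: [0.5451, 0.378, 0.2638]
ft_force: [1.3, 0.2, -1.9]
[  20.3 -251.2    1.5]
```

```bash
f(){ grep -E 'time|pos|ft'; }
python3 -m crank '[{"tx":4,"ty":-55,"tz":0,"turn":0},{"tx":8,"ty":-110,"tz":0,"turn":0},{"tx":13,"ty":-165,"tz":0,"turn":0},{"tx":18,"ty":-220,"tz":0,"turn":0},{"tx":20,"ty":-251,"tz":0,"turn":0}]' |f
python3 -m crank '[{"tx":0,"ty":0,"tz":0,"turn":0},{"tx":0,"ty":0,"tz":0,"turn":0},{"tx":0,"ty":0,"tz":0,"turn":0},{"tx":0,"ty":0,"tz":0,"turn":0},{"tx":0,"ty":0,"tz":0,"turn":0}]' |f
python3 -c "
from h import *
im,d=snap('side'); P=cloud('side',d)
for o in bats(P,im):
  if o[1][1]>.08: print(o)
im,d=snap('top'); P=cloud('top',d)
for o in bats(P,im):
  if o[1][1]<.08 and o[0]=='lid': print(o)
print(to(.5954,.1311,.1956))"
```

```text
time: 42.18
position: [0.5952, 0.1264, 0.2621]
ft_force: [-0.4, 0.5, -1.7]
time: 42.8
position: [0.5946, 0.1316, 0.262]
ft_force: [-0.1, -0.8, -1.3]
('post', [592.5, 127.9], [16.7, 11.4], 61.0, 83.2, 28)
('rib', [625.3, 126.4], [38.9, 13.7], 86.3, 109.0, 63)
('guard', [625.6, 125.6], [50.2, 34.2], 87.0, 91.9, 107)
('lid', [628.3, 125.0], [57.5, 107.9], 85.5, 70.2, 448)
('post', [663.6, 121.6], [22.8, 21.0], 58.8, 83.4, 55)
('post', [624.6, 105.1], [7.5, 33.6], 81.3, 83.7, 52)
('post', [596.1, 31.8], [24.0, 21.4], 57.8, 83.6, 70)
('guard', [632.7, 30.2], [48.6, 32.4], 88.2, 91.6, 128)
('rib', [634.2, 29.2], [35.4, 14.1], 84.9, 109.1, 74)
('lid', [632.5, 28.6], [56.4, 110.1], 84.8, 70.2, 485)
('post', [667.0, 26.2], [17.4, 13.0], 56.4, 83.5, 31)
('post', [624.4, 22.1], [27.0, 52.0], 34.4, 84.0, 80)
('lid', [608.5, -64.1], [108.4, 56.2], 8.7, 71.0, 538)
('lid', [609.6, -158.7], [108.6, 56.7], 5.3, 70.8, 511)
[-0.6 -0.3 66.5]
```

```bash
f(){ grep -E 'time|pos|ft'; }
python3 -m crank '[{"tx":-0.6,"ty":-0.3,"tz":30,"turn":0},{"tx":-0.6,"ty":-0.3,"tz":54,"turn":0},{"tx":-0.6,"ty":-0.3,"tz":64,"turn":0},{"tx":-0.6,"ty":-0.3,"tz":68,"turn":0},{"tx":-0.6,"ty":-0.3,"tz":70.5,"turn":0}]' |f
python3 -m crank '[{"tx":0,"ty":0,"tz":0,"turn":0},{"tx":0,"ty":0,"tz":0,"turn":0},{"tx":0,"ty":0,"tz":0,"turn":0},{"tx":0,"ty":0,"tz":0,"turn":0},{"tx":0,"ty":0,"tz":0,"turn":0}]' |f
python3 -m crank '[{"tx":0,"ty":0,"tz":0,"turn":0},{"tx":0,"ty":0,"tz":0,"turn":0},{"tx":0,"ty":0,"tz":0,"turn":0},{"tx":0,"ty":0,"tz":0,"turn":0},{"tx":0,"ty":0,"tz":0,"turn":0}]' |f
python3 -c "
from h import *
im,d=snap('side','s18.png'); cv2.imwrite('pics/s18c.png',cv2.resize(im[170:290,260:420,::-1],(800,600),interpolation=3))"
```

```text
time: 43.52
position: [0.5957, 0.1308, 0.1926]
ft_force: [-1.7, -0.3, 0.3]
time: 44.15
position: [0.5957, 0.1308, 0.1918]
ft_force: [-1.2, -1.1, 1.5]
time: 44.78
position: [0.5956, 0.1308, 0.1917]
ft_force: [0.3, 0.0, 0.4]
```

View pics/s18c.png

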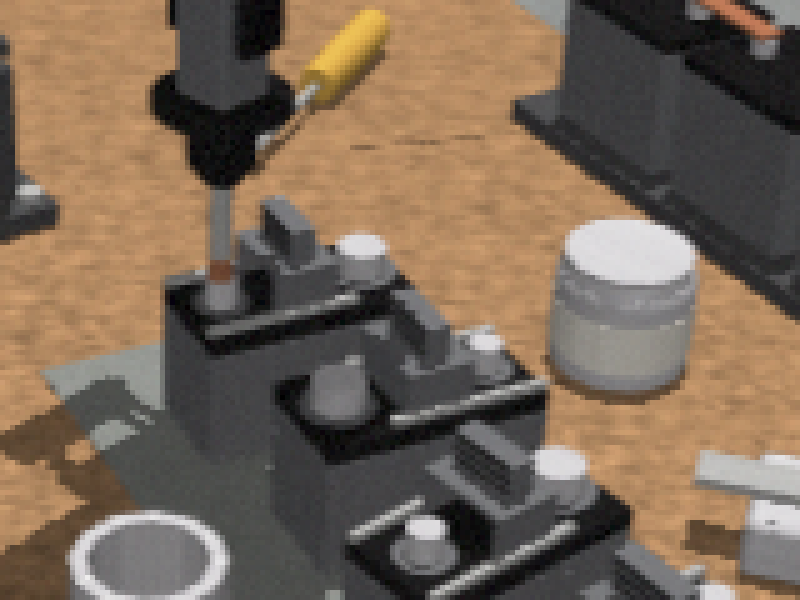

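```bash
f(){ grep -E 'time|pos|ft'; }
python3 -m crank '[{"tx":0,"ty":0,"tz":-40,"turn":0},{"tx":0,"ty":0,"tz":-60,"turn":0},{"tx":-49,"ty":-45,"tz":-60,"turn":0},{"tx":-98,"ty":-75,"tz":-60,"turn":0},{"tx":-100,"ty":-77,"tz":-60,"turn":0}]' |f
python3 -m crank '[{"tx":0,"ty":0,"tz":0,"turn":0},{"tx":0,"ty":0,"tz":0,"turn":0},{"tx":0,"ty":0,"tz":0,"turn":0},{"tx":0,"ty":0,"tz":0,"turn":0},{"tx":0,"ty":0,"tz":0,"turn":0}]' |f
python3 -c "
from h import *
for c in ['side','top']:
  im,d=snap(c); P=cloud(c,d)
  for o in bats(P,im):
    if (o[1][1]<.08 or c=='top') and o[0] in('lid','rib'): print(o)
print(to(.6709,.0297,.1956))"
```

```text
time: 45.45
position: [0.7146, 0.0816, 0.246]
ft_force: [-0.4, 0.7, -2.1]
time: 46.08
position: [0.7127, 0.0849, 0.2522]
ft_force: [-0.1, 0.7, -1.2]
('rib', [605.3, -66.9], [14.5, 34.8], 8.3, 109.0, 99)
('lid', [606.8, -68.0], [109.1, 55.4], 8.5, 70.1, 674)
('rib', [611.4, -161.1], [13.6, 33.8], 5.1, 109.0, 116)
('lid', [608.7, -161.5], [110.1, 56.7], 4.7, 70.1, 715)
('lid', [633.2, 32.4], [56.0, 108.4], 85.6, 71.0, 518)
('rib', [635.0, 32.0], [33.0, 12.9], 83.0, 110.3, 71)
('lid', [608.6, -64.2], [109.0, 56.2], 8.7, 71.0, 531)
('rib', [606.2, -64.6], [13.4, 33.7], 9.3, 110.6, 74)
('rib', [612.4, -157.3], [13.8, 32.2], 7.0, 110.1, 71)
('lid', [609.7, -158.4], [109.2, 56.4], 4.9, 70.6, 514)
[ 55.6 -41.3  56.2]
```

```bash
f(){ grep -E 'time|pos|ft'; }
python3 -m crank '[{"tx":40,"ty":-30,"tz":0,"turn":0},{"tx":55.6,"ty":-41.3,"tz":0,"turn":0},{"tx":55.6,"ty":-41.3,"tz":0,"turn":0},{"tx":55.6,"ty":-41.3,"tz":0,"turn":0},{"tx":55.6,"ty":-41.3,"tz":0,"turn":0}]' |f
python3 -m crank '[{"tx":0,"ty":0,"tz":0,"turn":0},{"tx":0,"ty":0,"tz":0,"turn":0},{"tx":0,"ty":0,"tz":0,"turn":0},{"tx":0,"ty":0,"tz":0,"turn":0}]' |f
python3 -c "
from h import *
print(to(.6709,.0297,.1956))"
```

```text
time: 46.8
position: [0.6714, 0.0314, 0.2512]
ft_force: [0.3, 0.9, -1.2]
time: 47.3
position: [0.671, 0.0295, 0.2516]
ft_force: [0.1, 0.7, -0.8]
[ 0.   0.2 56. ]
```

Descend onto battery 2's slim post, hold, and lift again.

```bash
f(){ grep -E 'time|pos|ft'; }
python3 -m crank '[{"tx":0,"ty":0,"tz":24,"turn":0},{"tx":0,"ty":0,"tz":46,"turn":0},{"tx":0,"ty":0,"tz":54,"turn":0},{"tx":0,"ty":0,"tz":58,"turn":0},{"tx":0,"ty":0,"tz":60.5,"turn":0}]' |f
python3 -m crank '[{"tx":0,"ty":0,"tz":0,"turn":0},{"tx":0,"ty":0,"tz":0,"turn":0},{"tx":0,"ty":0,"tz":0,"turn":0},{"tx":0,"ty":0,"tz":0,"turn":0},{"tx":0,"ty":0,"tz":0,"turn":0}]' |f
python3 -m crank '[{"tx":0,"ty":0,"tz":0,"turn":0},{"tx":0,"ty":0,"tz":0,"turn":0},{"tx":0,"ty":0,"tz":0,"turn":0},{"tx":0,"ty":0,"tz":0,"turn":0},{"tx":0,"ty":0,"tz":0,"turn":0}]' |f
python3 - <<'E'
from h import *
im,d=snap('side'); P=cloud('side',d); s=ctrl.get_state()['position']
cu=(im[...,0].astype(int)-im[...,2]>35)&(np.abs(P[...,0]-s[0])<.02)&(np.abs(P[...,1]-s[1])<.02)&(P[...,2]>.078)&(P[...,2]<.11)
q=P[cu]; print('copper',len(q),np.round(np.median(q,0)*1e3,1) if len(q) else '')
for o in bats(P,im):
    if o[1][1]<.08: print(o)
E
python3 -m crank '[{"tx":0,"ty":0,"tz":-40,"turn":0},{"tx":0,"ty":0,"tz":-60,"turn":0},{"tx":0,"ty":0,"tz":-60,"turn":0},{"tx":0,"ty":0,"tz":-60,"turn":0}]' |f
python3 - <<'E'
from h import *
im,d=snap('top'); P=cloud('top',d)
for o in bats(P,im): 
    if o[0] in('lid','rib'): print(o)
b=np.array([.6086,-.0642])-.036*np.array([np.cos(np.radians(8.6)),np.sin(np.radians(8.6))]); print(b,to(b[0]+.0017,b[1],.2516))
E
```

```text
time: 47.92
position: [0.6712, 0.0295, 0.1921]
ft_force: [-0.5, 0.3, 1.2]
time: 48.55
position: [0.6712, 0.0295, 0.1913]
ft_force: [-0.7, -0.4, 1.7]
time: 49.18
position: [0.6711, 0.0294, 0.1912]
ft_force: [-0.4, -0.0, 1.7]
copper 20 [666.3  25.5  88.6]
('post', [643.7, -61.9], [25.8, 21.4], 29.3, 83.7, 72)
('rib', [605.0, -66.1], [14.4, 35.9], 10.6, 109.0, 102)
('guard', [604.8, -66.6], [32.6, 46.8], 11.4, 91.5, 164)
('lid', [606.8, -67.7], [109.4, 56.9], 8.8, 70.1, 682)
('post', [572.3, -71.6], [16.8, 13.7], 60.6, 83.1, 45)
('post', [607.9, -88.1], [30.9, 5.1], 4.0, 83.8, 46)
('post', [645.5, -158.1], [16.7, 12.7], 55.0, 83.5, 43)
('rib', [611.3, -160.4], [13.6, 35.4], 5.9, 109.0, 118)
('guard', [612.1, -160.6], [34.0, 45.5], 4.3, 91.8, 207)
('lid', [609.2, -161.3], [109.6, 57.7], 4.5, 70.2, 718)
('post', [572.5, -164.6], [23.2, 22.2], 60.5, 83.5, 107)
('post', [602.4, -168.7], [26.5, 53.7], 40.6, 83.8, 107)
time: 49.72
position: [0.6703, 0.0295, 0.2495]
ft_force: [-0.6, 0.4, -2.1]
('lid', [608.2, -64.3], [108.9, 56.1], 8.6, 71.1, 535)
('rib', [606.0, -64.5], [12.7, 33.6], 5.2, 110.3, 71)
('rib', [612.3, -157.2], [13.0, 32.2], 6.0, 110.2, 68)
('lid', [610.0, -158.4], [109.1, 56.4], 5.2, 70.7, 515)
[ 0.57300477 -0.06958327] [119.2 -68.7  -2.1]
```

```bash
f(){ grep -E 'time|pos|ft'; }
python3 -m crank '[{"tx":45,"ty":-26,"tz":-2,"turn":0},{"tx":90,"ty":-52,"tz":-2,"turn":0},{"tx":119,"ty":-69,"tz":-2,"turn":0},{"tx":119,"ty":-69,"tz":-2,"turn":0},{"tx":119,"ty":-69,"tz":-2,"turn":0}]' |f
python3 -m crank '[{"tx":0,"ty":0,"tz":0,"turn":0},{"tx":0,"ty":0,"tz":0,"turn":0},{"tx":0,"ty":0,"tz":0,"turn":0},{"tx":0,"ty":0,"tz":0,"turn":0},{"tx":0,"ty":0,"tz":0,"turn":0}]' |f
python3 - <<'E'
from h import *
im,d=snap('side'); P=cloud('side',d)
for o in bats(P,im): 
    if o[0] in('lid','rib','post') and o[1][1]<.0: print(o)
print(to(.5747,-.0696,.1956))
E
```

```text
time: 50.4
position: [0.5759, -0.0687, 0.2524]
ft_force: [0.8, 0.5, -2.5]
time: 51.02
position: [0.5759, -0.0699, 0.2531]
ft_force: [0.1, -0.9, -1.1]
('post', [643.5, -61.6], [26.0, 20.1], 52.9, 83.5, 70)
('rib', [605.7, -66.7], [13.8, 33.8], 7.0, 108.9, 98)
('lid', [607.8, -68.5], [111.0, 54.8], 7.9, 70.0, 678)
('post', [572.1, -72.0], [16.4, 13.6], 57.4, 83.8, 43)
('post', [609.6, -87.4], [34.8, 5.1], 5.5, 84.0, 46)
('post', [645.9, -157.6], [16.3, 13.8], 32.9, 83.7, 41)
('rib', [611.6, -161.0], [14.0, 35.4], 6.1, 109.1, 115)
('lid', [608.8, -162.1], [109.3, 56.7], 4.3, 70.1, 710)
('post', [573.0, -163.9], [22.7, 21.8], 54.5, 83.6, 109)
('post', [602.7, -168.9], [27.7, 53.7], 42.2, 83.7, 115)
[ 1.   0.6 57.5]
```

```bash
f(){ grep -E 'time|pos|ft'; }
python3 -m crank '[{"tx":1,"ty":0.5,"tz":24,"turn":0},{"tx":1,"ty":0.5,"tz":46,"turn":0},{"tx":1,"ty":0.5,"tz":55,"turn":0},{"tx":1,"ty":0.5,"tz":59,"turn":0},{"tx":1,"ty":0.5,"tz":62,"turn":0}]' |f
python3 -m crank '[{"tx":0,"ty":0,"tz":0,"turn":0},{"tx":0,"ty":0,"tz":0,"turn":0},{"tx":0,"ty":0,"tz":0,"turn":0},{"tx":0,"ty":0,"tz":0,"turn":0},{"tx":0,"ty":0,"tz":0,"turn":0}]' |f
python3 -m crank '[{"tx":0,"ty":0,"tz":0,"turn":0},{"tx":0,"ty":0,"tz":0,"turn":0},{"tx":0,"ty":0,"tz":0,"turn":0},{"tx":0,"ty":0,"tz":0,"turn":0},{"tx":0,"ty":0,"tz":0,"turn":0}]' |f
python3 - <<'E'
from h import *
im,d=snap('side'); P=cloud('side',d); s=ctrl.get_state()['position']
cu=(im[...,0].astype(int)-im[...,2]>35)&(np.abs(P[...,0]-s[0])<.02)&(np.abs(P[...,1]-s[1])<.02)&(P[...,2]>.078)&(P[...,2]<.11)
q=P[cu]; print('copper',len(q),np.round(np.median(q,0)*1e3,1) if len(q) else '')
E
python3 -m crank '[{"tx":0,"ty":0,"tz":-40,"turn":0},{"tx":0,"ty":0,"tz":-62,"turn":0},{"tx":0,"ty":0,"tz":-62,"turn":0},{"tx":0,"ty":0,"tz":-62,"turn":0}]' |f
python3 - <<'E'
from h import *
im,d=snap('top'); P=cloud('top',d)
for o in bats(P,im): 
    if o[0] in('lid','rib'): print(o)
im,d=snap('side'); P=cloud('side',d)
for o in bats(P,im): 
    if o[0] in('lid','rib') and o[1][1]<.0: print(o)
b=np.array([.6097,-.1584])+.036*np.array([np.cos(np.radians(5.1)),np.sin(np.radians(5.1))]); print(b,to(b[0]+.0017,b[1],.2516))
E
```

```text
time: 51.7
position: [0.575, -0.0697, 0.1919]
ft_force: [-0.2, -0.2, 2.5]
time: 52.32
position: [0.5749, -0.0697, 0.1913]
ft_force: [-1.0, 0.2, 1.6]
time: 52.95
position: [0.5749, -0.0697, 0.1911]
ft_force: [-0.7, 0.0, 1.8]
copper 26 [569.5 -74.   89.4]
time: 53.5
position: [0.5741, -0.0695, 0.2515]
ft_force: [-1.1, 0.9, -2.8]
('rib', [625.2, 129.2], [13.6, 33.4], 2.0, 110.3, 72)
('lid', [629.6, 128.3], [56.5, 109.1], 85.8, 70.8, 524)
('lid', [633.4, 32.7], [55.8, 108.4], 85.0, 71.0, 304)
('lid', [578.1, -186.2], [39.7, 5.9], 2.7, 70.5, 29)
('rib', [605.6, -68.0], [14.5, 34.4], 5.9, 109.3, 95)
('lid', [609.0, -68.0], [112.5, 55.4], 7.9, 70.1, 675)
('rib', [611.5, -160.7], [15.6, 34.7], 5.6, 109.0, 118)
('lid', [609.3, -161.8], [110.9, 57.9], 4.0, 70.1, 722)
[ 0.64555748 -0.15519981] [ -46.6 -102.8   -0.5]
```

```bash
f(){ grep -E 'time|pos|ft'; }
python3 -m crank '[{"tx":-23,"ty":-51,"tz":0,"turn":0},{"tx":-46,"ty":-102,"tz":0,"turn":0},{"tx":-46.6,"ty":-102.8,"tz":0,"turn":0},{"tx":-46.6,"ty":-102.8,"tz":0,"turn":0},{"tx":-46.6,"ty":-102.8,"tz":0,"turn":0}]' |f
python3 -m crank '[{"tx":0,"ty":0,"tz":0,"turn":0},{"tx":0,"ty":0,"tz":0,"turn":0},{"tx":0,"ty":0,"tz":0,"turn":0},{"tx":0,"ty":0,"tz":0,"turn":0},{"tx":0,"ty":0,"tz":0,"turn":0}]' |f
python3 - <<'E'
from h import *
im,d=snap('side'); P=cloud('side',d)
for o in bats(P,im): 
    if o[0] in('lid','rib','post') and o[1][1]<-.12: print(o)
print(to(.6473,-.1552,.1956))
E
```

```text
time: 54.22
position: [0.6477, -0.1538, 0.2531]
ft_force: [0.8, -0.5, -1.7]
time: 54.85
position: [0.648, -0.1555, 0.2531]
ft_force: [-0.6, 0.5, -1.1]
('post', [642.5, -62.5], [23.0, 20.4], 82.9, 83.6, 72)
('lid', [607.1, -67.6], [111.2, 57.8], 7.8, 70.0, 676)
('rib', [605.7, -67.7], [14.6, 33.9], 8.9, 109.1, 97)
('post', [571.7, -72.3], [17.8, 14.2], 75.4, 83.8, 44)
('post', [607.4, -87.7], [30.9, 5.2], 5.0, 84.2, 45)
('post', [644.9, -158.4], [15.6, 13.3], 15.2, 83.4, 40)
('lid', [608.7, -160.3], [109.1, 58.5], 5.1, 70.0, 705)
('rib', [611.4, -160.7], [14.3, 35.0], 2.1, 109.0, 117)
('post', [572.2, -165.0], [23.3, 21.4], 61.4, 83.5, 112)
('post', [602.6, -169.0], [27.8, 53.4], 41.8, 84.2, 116)
[ 0.6  0.5 57.5]
```

```bash
f(){ grep -E 'time|pos|ft'; }
python3 -m crank '[{"tx":0.6,"ty":0.5,"tz":24,"turn":0},{"tx":0.6,"ty":0.5,"tz":46,"turn":0},{"tx":0.6,"ty":0.5,"tz":55,"turn":0},{"tx":0.6,"ty":0.5,"tz":59,"turn":0},{"tx":0.6,"ty":0.5,"tz":62,"turn":0}]' |f
python3 -m crank '[{"tx":0,"ty":0,"tz":0,"turn":0},{"tx":0,"ty":0,"tz":0,"turn":0},{"tx":0,"ty":0,"tz":0,"turn":0},{"tx":0,"ty":0,"tz":0,"turn":0},{"tx":0,"ty":0,"tz":0,"turn":0}]' |f
python3 -m crank '[{"tx":0,"ty":0,"tz":0,"turn":0},{"tx":0,"ty":0,"tz":0,"turn":0},{"tx":0,"ty":0,"tz":0,"turn":0},{"tx":0,"ty":0,"tz":0,"turn":0},{"tx":0,"ty":0,"tz":0,"turn":0}]' |f
python3 - <<'E'
from h import *
im,d=snap('side','s20.png'); P=cloud('side',d); s=ctrl.get_state()['position']
cu=(im[...,0].astype(int)-im[...,2]>35)&(np.abs(P[...,0]-s[0])<.02)&(np.abs(P[...,1]-s[1])<.02)&(P[...,2]>.078)&(P[...,2]<.11)
q=P[cu]; print('copper',len(q),np.round(np.median(q,0)*1e3,1) if len(q) else '')
E
python3 -m crank '[{"tx":0,"ty":0,"tz":-40,"turn":0},{"tx":0,"ty":0,"tz":-72,"turn":0},{"tx":0,"ty":0,"tz":-72,"turn":0},{"tx":0,"ty":0,"tz":-72,"turn":0}]' |f
python3 - <<'E'
from h import *
im,d=snap('side'); P=cloud('side',d)
for o in bats(P,im): 
    if o[0] in('lid','rib'): print(o)
a=(np.abs(P[...,0]-.455)<.05)&(np.abs(P[...,1]+.065)<.05)&(P[...,2]>.1)&(P[...,2]<.114)
q=P[a]; r=cv2.minAreaRect((q[:,:2]*1000).astype(np.float32)); print('sleeve side',r,np.median(q[:,2]))
im,d=snap('top'); P=cloud('top',d)
a=(np.abs(P[...,0]-.455)<.05)&(np.abs(P[...,1]+.065)<.05)&(P[...,2]>.1)&(P[...,2]<.114)
q=P[a]; r=cv2.minAreaRect((q[:,:2]*1000).astype(np.float32)); print('sleeve top',r,len(q))
print(to(.4551,-.0626,.262))
E
```

```text
time: 55.52
position: [0.6476, -0.1553, 0.1921]
ft_force: [-0.9, 1.1, 1.0]
time: 56.15
position: [0.6475, -0.1552, 0.1912]
ft_force: [-0.5, -0.1, 0.9]
time: 56.78
position: [0.6475, -0.1552, 0.1911]
ft_force: [-0.3, -0.2, 1.1]
copper 26 [ 642.4 -158.3   89.3]
time: 57.32
position: [0.6468, -0.1548, 0.2614]
ft_force: [0.1, 0.1, -1.7]
('rib', [625.6, 125.3], [33.9, 13.3], 83.4, 109.0, 66)
('lid', [627.6, 125.3], [58.2, 107.6], 85.5, 70.4, 456)
('rib', [634.1, 29.0], [36.2, 14.2], 83.5, 109.3, 78)
('lid', [632.3, 28.0], [58.4, 108.8], 83.9, 70.1, 484)
('rib', [606.1, -67.6], [15.5, 34.3], 6.1, 109.1, 97)
('lid', [607.2, -68.0], [109.1, 55.9], 8.4, 70.1, 670)
('rib', [611.1, -161.2], [13.8, 35.4], 2.5, 109.1, 118)
('lid', [609.0, -161.2], [109.6, 57.2], 4.4, 70.2, 716)
sleeve side ((452.3968811035156, -67.89286804199219), (56.92071533203125, 57.770633697509766), 16.12288475036621) 0.10833484907341356
sleeve top ((461.79388427734375, -40.58736038208008), (3.0989320278167725, 21.187814712524414), 72.56065368652344) 13
[158.3 141.7  -0.4]
```

```bash
f(){ grep -E 'time|pos|ft'; }
python3 -m crank '[{"tx":46,"ty":40,"tz":-5,"turn":0},{"tx":91,"ty":80,"tz":-5,"turn":0},{"tx":136,"ty":120,"tz":-5,"turn":0},{"tx":158,"ty":140,"tz":-5,"turn":0},{"tx":158,"ty":140,"tz":-5,"turn":0}]' |f
python3 -m crank '[{"tx":0,"ty":0,"tz":0,"turn":0},{"tx":0,"ty":0,"tz":0,"turn":0},{"tx":0,"ty":0,"tz":0,"turn":0},{"tx":0,"ty":0,"tz":0,"turn":0},{"tx":0,"ty":0,"tz":0,"turn":0}]' |f
python3 - <<'E'
from h import *
im,d=snap('side'); P=cloud('side',d); s=ctrl.get_state()['position']
o=np.array(ctrl.camera_model('side')['origin'])
a=(np.abs(P[...,0]-s[0])<.03)&(np.abs(P[...,1]-s[1])<.03)&(P[...,2]>.155)&(P[...,2]<.19)
m=np.median(P[a],0); v=(m-o)[:2]; v/=np.hypot(*v); print('axis side',m[:2]+v*.0045)
print(to(.4553,-.0640,.1316))
E
```

```text
time: 58.05
position: [0.4549, -0.0632, 0.2674]
ft_force: [-0.2, -0.5, -2.4]
time: 58.68
position: [0.4567, -0.0647, 0.268]
ft_force: [0.1, -0.3, -2.0]
axis side [ 0.45445176 -0.0651772 ]
[  1.2   1.1 136.4]
```

```bash
f(){ grep -E 'time|pos|ft'; }
python3 -m crank '[{"tx":1.7,"ty":0.2,"tz":30,"turn":0},{"tx":1.7,"ty":0.2,"tz":60,"turn":0},{"tx":1.7,"ty":0.2,"tz":85,"turn":0},{"tx":1.7,"ty":0.2,"tz":105,"turn":0},{"tx":1.7,"ty":0.2,"tz":120,"turn":0}]' |f
python3 -m crank '[{"tx":0,"ty":0,"tz":8,"turn":0},{"tx":0,"ty":0,"tz":13,"turn":0},{"tx":0,"ty":0,"tz":15.5,"turn":0},{"tx":0,"ty":0,"tz":15.5,"turn":0},{"tx":0,"ty":0,"tz":15.5,"turn":0}]' |f
```

```text
time: 59.35
position: [0.4548, -0.0648, 0.1473]
ft_force: [0.1, -0.1, -0.5]
time: 59.98
position: [0.4553, -0.0649, 0.133]
ft_force: [-0.6, 0.9, -1.4]
```

Seating freely (no contact yet, ~1 mm left); lower that bit, release, and lift clear.

```bash
f(){ grep -E 'time|pos|ft|grip_w'; }
python3 -m crank '[{"tx":0,"ty":0,"tz":1,"turn":0},{"tx":0,"ty":0,"tz":1,"turn":0},{"tx":0,"ty":0,"tz":1,"turn":0}]' |f
python3 -m crank '[{"tx":0,"ty":0,"tz":0,"turn":0},{"tx":0,"ty":0,"tz":0,"turn":0},{"tx":0,"ty":0,"tz":0,"turn":0},{"tx":0,"ty":0,"tz":0,"turn":0},{"tx":0,"ty":0,"tz":0,"turn":0}]' 75|f
python3 -m crank '[{"tx":0,"ty":0,"tz":-30,"turn":0},{"tx":0,"ty":0,"tz":-60,"turn":0},{"tx":0,"ty":0,"tz":-95,"turn":0},{"tx":0,"ty":0,"tz":-110,"turn":0},{"tx":0,"ty":0,"tz":-110,"turn":0}]' |f
python3 -m crank '[{"tx":-40,"ty":0,"tz":0,"turn":1.6},{"tx":-80,"ty":0,"tz":0,"turn":3.2},{"tx":-120,"ty":0,"tz":0,"turn":3.2},{"tx":-120,"ty":0,"tz":0,"turn":3.2},{"tx":-120,"ty":0,"tz":0,"turn":3.2}]' 0 20|f
python3 -m crank '[{"tx":0,"ty":0,"tz":0,"turn":0},{"tx":0,"ty":0,"tz":0,"turn":0},{"tx":0,"ty":0,"tz":0,"turn":0},{"tx":0,"ty":0,"tz":0,"turn":0},{"tx":0,"ty":0,"tz":0,"turn":0}]' |f
python3 - <<'E'
from h import *
for c in ['side','top']:
    im,d=snap(c,c+'21.png'); P=cloud(c,d)
    a=(np.abs(P[...,0]-.455)<.05)&(np.abs(P[...,1]+.065)<.05)
    for lo,hi in [(.186,.2),(.105,.122)]:
        q=P[a&(P[...,2]>lo)&(P[...,2]<hi)]
        r=cv2.minAreaRect((q[:,:2]*1000).astype(np.float32)); print(c,lo,len(q),np.round(r[0],1),np.round(r[1],1),round(r[2],1),np.round(np.median(q[:,2])*1e3,1))
    for o in keys(P,im): print(o)
    for o in bats(P,im): 
        if o[0] in('lid','rib'): print(o)
print(to(.5603,-.430,.068))
E
```

```text
time: 60.35
position: [0.455, -0.0648, 0.1316]
ft_force: [0.5, -0.2, -2.2]
grip_width: 0.343
time: 60.98
position: [0.455, -0.0649, 0.1316]
ft_force: [-0.0, -0.5, 0.6]
grip_width: 0.814
time: 61.6
position: [0.4554, -0.0649, 0.242]
ft_force: [0.5, 1.0, 0.3]
grip_width: 0.863
time: 62.22
position: [0.569, -0.0322, 0.2399]
ft_force: [-0.8, -0.3, -0.1]
grip_width: 0.375
time: 62.85
position: [0.5702, -0.0315, 0.2417]
ft_force: [-0.8, 1.1, 0.7]
grip_width: 0.006
side 0.186 199 [452.  -66.9] [29.7 27.8] 15.1 192.8
side 0.105 464 [449.1 -70.6] [55.9 62.1] 59.0 115.5
([546.7, -355.5], [31.5, 76.5], 11.9, 59.7, 653)
([491.0, -342.7], [28.5, 31.0], 69.9, 59.7, 251)
([501.8, -390.1], [34.8, 27.1], 11.3, 59.6, 334)
([560.0, -430.4], [25.8, 28.2], 58.2, 59.8, 264)
([512.0, -439.1], [35.5, 10.7], 12.0, 59.6, 156)
('lid', [628.2, 125.6], [59.8, 108.3], 86.0, 70.1, 449)
('rib', [625.1, 123.4], [33.5, 13.4], 88.3, 108.9, 63)
('rib', [634.1, 29.5], [34.4, 13.4], 84.0, 109.5, 75)
('lid', [631.8, 29.3], [58.0, 109.4], 85.1, 70.3, 493)
('rib', [605.0, -67.2], [13.8, 33.7], 8.5, 109.2, 99)
('lid', [607.4, -67.4], [109.0, 56.7], 8.1, 70.1, 675)
('rib', [611.0, -160.7], [13.9, 34.4], 5.5, 109.0, 117)
('lid', [608.2, -161.1], [108.9, 57.7], 5.4, 70.0, 714)
top 0.186 0 [0. 0.] [0. 0.] 0.0 nan
top 0.105 0 [0. 0.] [0. 0.] 0.0 nan
([558.1, -428.6], [21.7, 22.6], 51.1, 60.5, 69)
([543.4, -354.9], [21.2, 74.4], 10.6, 60.2, 227)
([499.0, -388.9], [24.7, 27.0], 11.9, 60.1, 92)
([489.0, -339.4], [24.6, 23.9], 88.3, 60.6, 79)
('rib', [625.3, 128.8], [13.1, 33.4], 1.8, 110.6, 71)
('lid', [629.6, 128.2], [56.6, 108.7], 86.4, 71.1, 524)
('lid', [577.0, -161.5], [42.3, 56.7], 6.0, 70.4, 225)
('rib', [613.1, -168.4], [13.4, 12.6], 12.8, 109.8, 27)
('lid', [651.0, -174.2], [16.6, 29.6], 89.5, 71.0, 73)
[  11.  -398.5  173.6]
  return _methods._mean(a, axis=axis, dtype=dtype,
  ret = ret.dtype.type(ret / rcount)
```

```bash
f(){ grep -E 'time|pos|ft'; }
python3 -m crank '[{"tx":-30,"ty":50,"tz":20,"turn":0},{"tx":-60,"ty":100,"tz":60,"turn":0},{"tx":-81,"ty":150,"tz":90,"turn":0},{"tx":-81,"ty":160.5,"tz":100,"turn":0},{"tx":-81,"ty":160.5,"tz":100,"turn":0}]'|f
python3 -m crank '[{"tx":0,"ty":0,"tz":0,"turn":0},{"tx":0,"ty":0,"tz":0,"turn":0},{"tx":0,"ty":0,"tz":0,"turn":0},{"tx":0,"ty":0,"tz":20,"turn":0},{"tx":0,"ty":0,"tz":53,"turn":0}]'|f
python3 -m crank '[{"tx":0,"ty":0,"tz":0,"turn":0},{"tx":0,"ty":0,"tz":0,"turn":0},{"tx":0,"ty":0,"tz":0,"turn":0},{"tx":0,"ty":0,"tz":0,"turn":0}]'
python3 -c "
from h import *
print(to(.614,.131,.0885))"
```

```text
time: 63.58
position: [0.6498, 0.1303, 0.1399]
ft_force: [-0.7, -0.8, -0.6]
time: 64.2
position: [0.6515, 0.1292, 0.0883]
ft_force: [0.7, 0.2, 0.2]
time: 64.7
position: [0.6516, 0.1293, 0.0897]
tool_rot: [-0.004, 3.14, 0.001]
ft_force: [-0.1, 0.1, -0.9]
grip_width: 0.006
grip_force: 0.0
[37.5  1.8  1.2]
```

```bash
f(){ grep -E 'time|pos|ft'; }
python3 -m crank '[{"tx":12,"ty":0.5,"tz":1,"turn":0},{"tx":22,"ty":1,"tz":1,"turn":0},{"tx":31,"ty":1.5,"tz":1,"turn":0},{"tx":37,"ty":1.8,"tz":1,"turn":0},{"tx":37,"ty":1.8,"tz":1,"turn":0}]'|f
python3 -m crank '[{"tx":0,"ty":0,"tz":0,"turn":0},{"tx":0,"ty":0,"tz":0,"turn":0},{"tx":0,"ty":0,"tz":0,"turn":0},{"tx":0,"ty":0,"tz":0,"turn":0}]'|f
python3 -m crank '[{"tx":-6,"ty":0,"tz":-20,"turn":0},{"tx":-6,"ty":0,"tz":-52,"turn":0},{"tx":0,"ty":-50,"tz":-52,"turn":0},{"tx":4,"ty":-99,"tz":-52,"turn":0},{"tx":4,"ty":-99,"tz":-52,"turn":0}]'|f
python3 -m crank '[{"tx":0,"ty":0,"tz":0,"turn":0},{"tx":0,"ty":0,"tz":0,"turn":0},{"tx":0,"ty":0,"tz":0,"turn":0},{"tx":0,"ty":0,"tz":0,"turn":0}]'|f
python3 -c "
from h import *
for c in ['side','top']:
  im,d=snap(c); P=cloud(c,d); print(c)
  for o in bats(P,im):
    if o[0] in('lid','rib','guard'): print(o)
print(to(.611,.032,.0885))"
```

```text
time: 65.32
position: [0.6133, 0.1311, 0.0877]
ft_force: [0.1, -0.6, -0.0]
time: 65.82
position: [0.6138, 0.1308, 0.0875]
ft_force: [-0.3, 0.9, 0.8]
time: 66.45
position: [0.6099, 0.0254, 0.1402]
ft_force: [-0.3, 0.8, -0.5]
time: 66.95
position: [0.6101, 0.0327, 0.1395]
ft_force: [-0.2, 0.3, -0.3]
side
('guard', [593.2, 128.6], [46.4, 33.1], 86.0, 91.7, 115)
('rib', [592.3, 127.6], [36.4, 12.9], 89.7, 109.4, 62)
('lid', [627.7, 125.1], [59.5, 107.1], 86.6, 70.0, 484)
('guard', [634.2, 30.0], [46.6, 32.3], 85.0, 91.8, 130)
('rib', [634.1, 29.8], [36.1, 13.7], 85.5, 109.0, 75)
('lid', [632.3, 29.7], [58.8, 109.0], 85.6, 70.1, 497)
('guard', [605.2, -66.5], [32.3, 45.6], 8.7, 91.9, 162)
('rib', [605.4, -67.4], [13.8, 32.5], 9.9, 109.2, 97)
('lid', [607.7, -67.8], [110.3, 57.1], 8.5, 70.1, 671)
('guard', [611.5, -160.0], [33.7, 47.7], 4.9, 91.6, 209)
('rib', [610.7, -160.6], [14.2, 34.6], 8.6, 109.2, 117)
('lid', [608.7, -161.7], [109.5, 57.7], 3.7, 70.1, 716)
top
('guard', [606.4, -64.5], [32.1, 44.2], 8.4, 92.9, 101)
('lid', [584.2, -67.8], [59.7, 56.2], 8.1, 70.9, 310)
('rib', [606.4, -70.8], [12.4, 21.0], 5.1, 110.5, 32)
('lid', [643.3, -80.1], [43.6, 15.9], 1.6, 70.6, 80)
('rib', [612.5, -157.8], [12.7, 33.6], 5.1, 110.1, 71)
('guard', [612.8, -157.8], [32.6, 44.5], 5.6, 92.5, 135)
('lid', [609.8, -157.9], [108.3, 56.0], 4.6, 70.9, 512)
[-0.9 -0.3 51. ]
```

```bash
f(){ grep -E 'time|pos|ft'; }
python3 -m crank '[{"tx":0,"ty":0,"tz":25,"turn":0},{"tx":0,"ty":0,"tz":51,"turn":0},{"tx":0,"ty":0,"tz":51,"turn":0},{"tx":0,"ty":0,"tz":51,"turn":0},{"tx":0,"ty":0,"tz":51,"turn":0}]'|f
python3 -m crank '[{"tx":-14,"ty":-0.5,"tz":0,"turn":0},{"tx":-26,"ty":-1,"tz":0,"turn":0},{"tx":-36,"ty":-2,"tz":0,"turn":0},{"tx":-42,"ty":-2.5,"tz":0,"turn":0},{"tx":-42,"ty":-2.5,"tz":0,"turn":0}]'|f
python3 -m crank '[{"tx":0,"ty":0,"tz":0,"turn":0},{"tx":0,"ty":0,"tz":0,"turn":0},{"tx":0,"ty":0,"tz":0,"turn":0},{"tx":0,"ty":0,"tz":0,"turn":0}]'|f
python3 -m crank '[{"tx":6,"ty":0,"tz":-20,"turn":0},{"tx":6,"ty":0,"tz":-51,"turn":0},{"tx":12,"ty":-45,"tz":-51,"turn":0},{"tx":18,"ty":-94,"tz":-51,"turn":0},{"tx":18,"ty":-94,"tz":-51,"turn":0}]'|f
python3 -m crank '[{"tx":0,"ty":0,"tz":0,"turn":0},{"tx":0,"ty":0,"tz":0,"turn":0},{"tx":0,"ty":0,"tz":0,"turn":0},{"tx":0,"ty":0,"tz":0,"turn":0}]'|f
python3 -c "
from h import *
for c in ['side','top']:
  im,d=snap(c); P=cloud(c,d); print(c)
  for o in bats(P,im):
    if o[0] in('lid','rib','guard'): print(o)
print(to(.634,-.0645,.0885))"
```

```text
time: 67.68
position: [0.6111, 0.0319, 0.09]
ft_force: [1.1, 0.9, 0.3]
time: 68.3
position: [0.6526, 0.0293, 0.0883]
ft_force: [0.1, -0.6, 0.2]
time: 68.8
position: [0.6521, 0.0295, 0.0887]
ft_force: [0.1, -0.5, 0.5]
time: 69.42
position: [0.6335, -0.0715, 0.1419]
ft_force: [0.2, -0.4, -0.4]
time: 69.92
position: [0.6344, -0.0637, 0.1395]
ft_force: [0.0, -0.2, -0.2]
side
('rib', [592.2, 128.5], [13.3, 36.7], 1.0, 109.2, 63)
('guard', [593.2, 128.5], [48.0, 33.0], 85.6, 91.7, 110)
('lid', [627.8, 124.6], [57.6, 108.2], 85.3, 70.1, 505)
('lid', [632.5, 29.4], [58.2, 109.9], 85.6, 70.1, 624)
('guard', [664.7, 27.1], [30.6, 49.2], 4.6, 91.7, 119)
('rib', [668.0, 25.9], [34.1, 13.5], 84.3, 109.3, 71)
('rib', [604.5, -66.8], [14.4, 35.0], 10.3, 109.1, 102)
('guard', [604.4, -67.0], [33.1, 46.2], 11.5, 91.9, 166)
('lid', [606.8, -68.3], [108.6, 56.0], 8.1, 70.1, 682)
('guard', [611.2, -160.6], [31.8, 46.4], 6.3, 91.6, 205)
('rib', [611.3, -161.3], [14.2, 34.1], 5.7, 109.1, 116)
('lid', [608.5, -161.9], [109.1, 57.1], 3.8, 70.0, 719)
top
('guard', [593.7, 130.8], [43.7, 31.8], 85.8, 92.6, 132)
('rib', [593.7, 130.5], [33.4, 13.1], 87.0, 109.8, 72)
('lid', [629.3, 128.4], [56.2, 108.2], 86.1, 70.8, 554)
('guard', [670.2, 47.2], [29.9, 10.5], 1.6, 93.0, 37)
('lid', [630.4, 38.6], [43.9, 102.3], 85.4, 71.2, 322)
('lid', [636.1, -147.4], [10.1, 28.0], 13.1, 71.0, 34)
('rib', [612.2, -157.6], [12.3, 32.0], 5.4, 110.7, 69)
('guard', [611.8, -158.3], [32.4, 44.2], 5.3, 92.3, 130)
('lid', [589.8, -160.1], [68.7, 55.9], 5.0, 70.8, 303)
[ 0.3 -0.3 51. ]
```

```bash
f(){ grep -E 'time|pos|ft'; }
python3 -m crank '[{"tx":0,"ty":0,"tz":25,"turn":0},{"tx":0,"ty":0,"tz":51,"turn":0},{"tx":0,"ty":0,"tz":51,"turn":0},{"tx":0,"ty":0,"tz":51,"turn":0},{"tx":0,"ty":0,"tz":51,"turn":0}]'|f
python3 -m crank '[{"tx":14,"ty":-1,"tz":0,"turn":0},{"tx":26,"ty":-3,"tz":0,"turn":0},{"tx":34,"ty":-4,"tz":0,"turn":0},{"tx":39,"ty":-5.5,"tz":0,"turn":0},{"tx":39,"ty":-5.5,"tz":0,"turn":0}]'|f
python3 -m crank '[{"tx":0,"ty":0,"tz":0,"turn":0},{"tx":0,"ty":0,"tz":0,"turn":0},{"tx":0,"ty":0,"tz":0,"turn":0},{"tx":0,"ty":0,"tz":0,"turn":0}]'|f
python3 -m crank '[{"tx":-6,"ty":0,"tz":-20,"turn":0},{"tx":-6,"ty":0,"tz":-51,"turn":0},{"tx":0,"ty":-45,"tz":-51,"turn":0},{"tx":8,"ty":-88,"tz":-51,"turn":0},{"tx":8,"ty":-88,"tz":-51,"turn":0}]'|f
python3 -m crank '[{"tx":0,"ty":0,"tz":0,"turn":0},{"tx":0,"ty":0,"tz":0,"turn":0},{"tx":0,"ty":0,"tz":0,"turn":0},{"tx":0,"ty":0,"tz":0,"turn":0}]'|f
python3 -c "
from h import *
for c in ['side','top']:
  im,d=snap(c); P=cloud(c,d); print(c)
  for o in bats(P,im):
    if o[0] in('lid','rib','guard'): print(o)
print(to(.587,-.158,.0885))"
```

```text
time: 70.65
position: [0.6353, -0.0647, 0.0901]
ft_force: [-0.0, -0.6, -0.1]
time: 71.28
position: [0.5947, -0.0702, 0.0886]
ft_force: [-0.3, 0.2, -0.1]
time: 71.78
position: [0.5953, -0.0702, 0.0885]
ft_force: [-0.6, 1.2, 0.8]
time: 72.4
position: [0.5861, -0.1637, 0.1401]
ft_force: [0.7, -0.3, 0.4]
time: 72.9
position: [0.5878, -0.1574, 0.1396]
ft_force: [-0.0, 0.6, 0.4]
side
('guard', [592.4, 129.2], [32.3, 46.7], 0.6, 91.8, 113)
('rib', [592.8, 128.5], [35.0, 13.3], 88.1, 109.1, 65)
('lid', [628.5, 124.9], [58.5, 109.4], 85.9, 69.9, 506)
('lid', [632.4, 29.4], [58.2, 109.6], 86.0, 70.1, 632)
('rib', [665.1, 27.2], [33.1, 9.7], 79.0, 107.4, 35)
('guard', [668.4, 27.0], [47.8, 33.9], 83.8, 91.7, 122)
('lid', [607.2, -67.2], [109.2, 57.5], 8.9, 70.0, 639)
('guard', [573.5, -71.0], [33.3, 46.5], 9.3, 91.7, 173)
('rib', [573.3, -72.2], [12.6, 34.3], 6.6, 109.1, 104)
('rib', [610.4, -160.2], [14.4, 36.0], 5.3, 109.1, 121)
('guard', [610.9, -160.5], [32.9, 45.0], 6.6, 91.9, 199)
('lid', [608.9, -161.3], [110.7, 57.7], 4.1, 70.2, 706)
top
('guard', [593.7, 131.1], [44.2, 32.7], 85.6, 92.7, 134)
('rib', [593.5, 130.6], [33.5, 12.9], 86.2, 110.3, 72)
('lid', [629.8, 128.3], [56.1, 109.2], 86.0, 70.8, 562)
('lid', [633.0, 32.4], [55.9, 107.9], 85.6, 70.7, 577)
('guard', [669.2, 29.9], [43.9, 32.8], 86.2, 92.6, 129)
('rib', [669.2, 29.5], [33.5, 13.2], 84.7, 110.5, 71)
('lid', [607.9, -63.1], [108.8, 55.2], 9.9, 70.6, 375)
('rib', [573.9, -68.0], [12.9, 30.4], 6.5, 109.9, 54)
('guard', [574.2, -69.2], [31.2, 44.0], 6.9, 92.5, 114)
('lid', [631.0, -133.9], [37.8, 13.2], 0.0, 71.2, 54)
[ 0.6 -0.2 51.1]
```

```bash
f(){ grep -E 'time|pos|ft'; }
python3 -m crank '[{"tx":0,"ty":0,"tz":25,"turn":0},{"tx":0,"ty":0,"tz":51,"turn":0},{"tx":0,"ty":0,"tz":51,"turn":0},{"tx":0,"ty":0,"tz":51,"turn":0},{"tx":0,"ty":0,"tz":51,"turn":0}]'|f
python3 -m crank '[{"tx":-14,"ty":1,"tz":0,"turn":0},{"tx":-26,"ty":2,"tz":0,"turn":0},{"tx":-35,"ty":2.5,"tz":0,"turn":0},{"tx":-40.5,"ty":3,"tz":0,"turn":0},{"tx":-40.5,"ty":3,"tz":0,"turn":0}]'|f
python3 -m crank '[{"tx":0,"ty":0,"tz":0,"turn":0},{"tx":0,"ty":0,"tz":0,"turn":0},{"tx":0,"ty":0,"tz":0,"turn":0},{"tx":0,"ty":0,"tz":0,"turn":0}]'|f
python3 -m crank '[{"tx":6,"ty":0,"tz":-20,"turn":0},{"tx":6,"ty":0,"tz":-60,"turn":0},{"tx":20,"ty":-60,"tz":-60,"turn":0},{"tx":40,"ty":-120,"tz":-50,"turn":0},{"tx":60,"ty":-180,"tz":-40,"turn":0}]'|f
python3 -m crank '[{"tx":3,"ty":-90,"tz":0,"turn":0},{"tx":3,"ty":-96,"tz":0,"turn":0},{"tx":3,"ty":-96,"tz":0,"turn":0},{"tx":3,"ty":-96,"tz":0,"turn":0},{"tx":3,"ty":-96,"tz":0,"turn":0}]'|f
python3 -m crank '[{"tx":0,"ty":0,"tz":0,"turn":0},{"tx":0,"ty":0,"tz":0,"turn":0},{"tx":0,"ty":0,"tz":0,"turn":0},{"tx":0,"ty":0,"tz":0,"turn":0}]'|f
python3 -c "
from h import *
for c in ['side','top']:
  im,d=snap(c,c+'25.png'); P=cloud(c,d); print(c)
  for o in bats(P,im):
    if o[0] in('lid','rib','guard'): print(o)
print(to(.5603,-.429,.068))"
```

```text
time: 73.62
position: [0.5885, -0.1584, 0.09]
ft_force: [-1.2, -0.5, -0.7]
time: 74.25
position: [0.6285, -0.1549, 0.0883]
ft_force: [-0.1, 0.6, -0.5]
time: 74.75
position: [0.628, -0.155, 0.0887]
ft_force: [-0.3, 0.7, -0.0]
time: 75.38
position: [0.5692, -0.3342, 0.131]
ft_force: [1.3, -1.0, 0.4]
time: 76.0
position: [0.5679, -0.4262, 0.1295]
ft_force: [-0.3, -0.1, 0.8]
time: 76.5
position: [0.5666, -0.4283, 0.129]
ft_force: [-0.8, 0.4, 0.4]
side
('rib', [593.4, 128.5], [36.7, 14.2], 84.4, 108.9, 64)
('guard', [593.2, 127.6], [46.3, 33.6], 85.8, 92.1, 114)
('lid', [628.3, 124.2], [59.7, 110.7], 83.7, 69.9, 510)
('lid', [633.3, 29.6], [58.9, 111.2], 85.7, 70.0, 634)
('guard', [667.4, 27.1], [48.2, 32.4], 86.2, 91.6, 128)
('rib', [668.4, 26.8], [35.3, 13.9], 85.5, 109.2, 71)
('lid', [607.0, -67.2], [109.7, 58.5], 9.2, 70.1, 686)
('rib', [573.1, -71.7], [13.6, 36.6], 8.2, 109.2, 102)
('guard', [573.5, -71.7], [33.6, 45.1], 8.2, 91.7, 168)
('rib', [644.2, -158.5], [14.5, 33.5], 4.8, 109.3, 109)
('guard', [643.9, -158.5], [33.0, 44.8], 8.6, 91.7, 186)
('lid', [608.2, -161.7], [109.2, 56.7], 4.7, 70.0, 946)
top
('guard', [593.7, 131.2], [44.3, 32.5], 85.8, 92.4, 134)
('rib', [593.7, 130.6], [33.4, 13.7], 86.4, 110.0, 74)
('lid', [629.5, 128.6], [56.2, 108.6], 86.1, 70.8, 561)
('lid', [632.9, 32.5], [56.0, 108.1], 85.6, 71.0, 561)
('guard', [668.8, 30.0], [43.6, 32.8], 88.3, 92.5, 128)
('rib', [669.4, 29.9], [33.8, 13.6], 86.2, 109.8, 73)
('lid', [608.1, -64.1], [109.3, 56.1], 8.4, 70.6, 554)
('guard', [574.4, -69.2], [32.3, 43.8], 8.5, 92.5, 134)
('rib', [574.4, -69.6], [13.5, 33.4], 8.9, 110.0, 74)
('rib', [645.0, -154.5], [12.3, 32.8], 3.7, 109.9, 72)
('guard', [645.3, -155.5], [32.4, 44.2], 4.9, 92.1, 131)
('lid', [609.7, -158.7], [108.1, 56.9], 4.9, 70.6, 576)
[ 6.3 -0.6 61. ]
```

```bash
f(){ grep -E 'time|pos|ft'; }
python3 -m crank '[{"tx":6.3,"ty":-0.6,"tz":20,"turn":0},{"tx":6.3,"ty":-0.6,"tz":50,"turn":0},{"tx":6.3,"ty":-0.6,"tz":61,"turn":0},{"tx":6.3,"ty":-0.6,"tz":61,"turn":0},{"tx":6.3,"ty":-0.6,"tz":61,"turn":0}]'|f
python3 -m crank '[{"tx":0,"ty":0,"tz":8,"turn":0},{"tx":0,"ty":0,"tz":16,"turn":0},{"tx":0,"ty":0,"tz":22,"turn":0},{"tx":0,"ty":0,"tz":25,"turn":0},{"tx":0,"ty":0,"tz":25,"turn":0}]'|f
python3 -m crank '[{"tx":0,"ty":0,"tz":0,"turn":0},{"tx":0,"ty":0,"tz":0,"turn":0},{"tx":0,"ty":0,"tz":0,"turn":0}]'|f
```

```text
time: 77.22
position: [0.561, -0.4296, 0.0693]
ft_force: [0.4, -0.5, 0.7]
time: 77.85
position: [0.5603, -0.4288, 0.0437]
ft_force: [-1.6, 1.4, 4.6]
time: 78.22
position: [0.5603, -0.4288, 0.0436]
ft_force: [-1.7, 1.7, 5.4]
```

```bash
f(){ grep -E 'time|pos|ft'; }
python3 -m crank '[{"tx":0,"ty":0,"tz":0.8,"turn":0},{"tx":0,"ty":0,"tz":0.8,"turn":0},{"tx":0,"ty":0,"tz":0.8,"turn":0}]'|f
python3 -m crank '[{"tx":0,"ty":0,"tz":-30,"turn":0},{"tx":35,"ty":45,"tz":-30,"turn":0},{"tx":69.5,"ty":90,"tz":-30,"turn":0},{"tx":69.5,"ty":90,"tz":-30,"turn":0},{"tx":69.5,"ty":90,"tz":-30,"turn":0}]'|f
python3 -m crank '[{"tx":0,"ty":0,"tz":0,"turn":0},{"tx":0,"ty":0,"tz":0,"turn":0},{"tx":0,"ty":0,"tz":10,"turn":0},{"tx":0,"ty":0,"tz":20,"turn":0},{"tx":0,"ty":0,"tz":27,"turn":0}]'|f
python3 -m crank '[{"tx":0,"ty":0,"tz":3,"turn":0},{"tx":0,"ty":0,"tz":3,"turn":0},{"tx":0,"ty":0,"tz":3,"turn":0},{"tx":0,"ty":0,"tz":3,"turn":0}]'|f
```

```text
time: 78.6
position: [0.5604, -0.4288, 0.0436]
ft_force: [-2.9, 3.0, 8.7]
time: 79.22
position: [0.4914, -0.3394, 0.0726]
ft_force: [0.3, -0.6, 0.4]
time: 79.85
position: [0.4902, -0.3391, 0.0443]
ft_force: [-1.4, 1.0, 4.2]
time: 80.35
position: [0.4903, -0.339, 0.0434]
ft_force: [-3.5, 3.2, 10.7]
```

Both keys bottomed out. Lift clear to a free spot and verify everything.

```bash
f(){ grep -E 'time|pos|ft'; }
python3 -m crank '[{"tx":0,"ty":0,"tz":-40,"turn":0},{"tx":0,"ty":0,"tz":-100,"turn":0},{"tx":0,"ty":-20,"tz":-160,"turn":0},{"tx":0,"ty":-40,"tz":-180,"turn":0},{"tx":0,"ty":-40,"tz":-180,"turn":0}]'|f
python3 -m crank '[{"tx":0,"ty":-60,"tz":0,"turn":0},{"tx":0,"ty":-80,"tz":0,"turn":0},{"tx":0,"ty":-80,"tz":0,"turn":0},{"tx":0,"ty":-80,"tz":0,"turn":0},{"tx":0,"ty":-80,"tz":0,"turn":0}]'|f
python3 - <<'E'
from h import *
for c in ['side','top']:
    im,d=snap(c,c+'30.png'); P=cloud(c,d); print(c)
    a=(np.abs(P[...,0]-.455)<.05)&(np.abs(P[...,1]+.065)<.05)
    for lo,hi in [(.186,.2),(.105,.122)]:
        q=P[a&(P[...,2]>lo)&(P[...,2]<hi)]
        if len(q): r=cv2.minAreaRect((q[:,:2]*1000).astype(np.float32)); print(lo,len(q),np.round(r[0],1),np.round(r[1],1),np.round(np.median(q[:,2])*1e3,1))
    for o in keys(P,im): print(o)
    for o in bats(P,im):
        if o[0] in('lid','rib'): print(o)
E
```

```text
time: 80.97
position: [0.4907, -0.3814, 0.2237]
ft_force: [0.4, 0.4, 0.2]
time: 81.6
position: [0.4917, -0.4572, 0.2218]
ft_force: [0.0, 0.1, -0.1]
side
0.186 197 [452.3 -67.4] [29.6 29.4] 192.6
0.105 469 [450.3 -70.2] [55.5 61.3] 115.4
([546.4, -355.4], [32.1, 77.4], 11.9, 59.8, 653)
([489.9, -341.0], [30.8, 28.2], 56.9, 59.7, 253)
([502.3, -390.5], [35.5, 27.9], 12.8, 59.7, 313)
([559.3, -430.7], [27.5, 28.1], 56.7, 59.7, 264)
([512.4, -439.0], [37.6, 10.7], 11.1, 59.7, 156)
('rib', [592.3, 128.1], [35.4, 13.3], 88.9, 109.4, 63)
('lid', [628.2, 125.5], [60.1, 108.3], 84.8, 70.0, 505)
('lid', [631.4, 28.7], [57.5, 107.8], 85.2, 70.0, 629)
('rib', [667.7, 27.1], [35.9, 14.0], 82.8, 109.2, 74)
('lid', [607.6, -68.2], [110.1, 56.9], 9.9, 70.0, 702)
('rib', [573.2, -72.3], [14.5, 34.9], 9.8, 109.1, 105)
('rib', [643.6, -158.6], [14.1, 34.1], 2.4, 109.1, 110)
('lid', [608.3, -161.2], [109.4, 57.2], 5.1, 70.1, 937)
top
0.186 156 [452.5 -63.8] [28.6 29.6] 193.5
0.105 329 [453.  -63.6] [61.1 60.9] 116.7
([557.8, -427.8], [22.5, 21.6], 54.3, 60.4, 69)
([543.4, -354.2], [21.8, 74.1], 11.6, 60.8, 227)
([499.1, -389.1], [24.6, 24.4], 12.1, 60.7, 88)
([488.7, -338.9], [23.8, 25.6], 3.0, 60.5, 78)
('rib', [593.6, 130.5], [33.4, 13.2], 86.1, 109.6, 73)
('lid', [629.7, 128.4], [56.3, 108.5], 86.1, 70.6, 558)
('lid', [633.0, 32.5], [56.0, 106.9], 85.1, 70.8, 569)
('rib', [669.2, 29.8], [33.8, 13.0], 86.3, 109.9, 73)
('lid', [608.3, -64.3], [108.3, 56.3], 8.6, 70.6, 575)
('rib', [574.3, -69.5], [12.7, 33.7], 9.7, 109.8, 74)
('rib', [644.9, -154.7], [12.9, 33.1], 1.9, 109.9, 73)
('lid', [609.1, -158.7], [107.6, 56.9], 4.8, 70.7, 579)
```

View pics/top30.png

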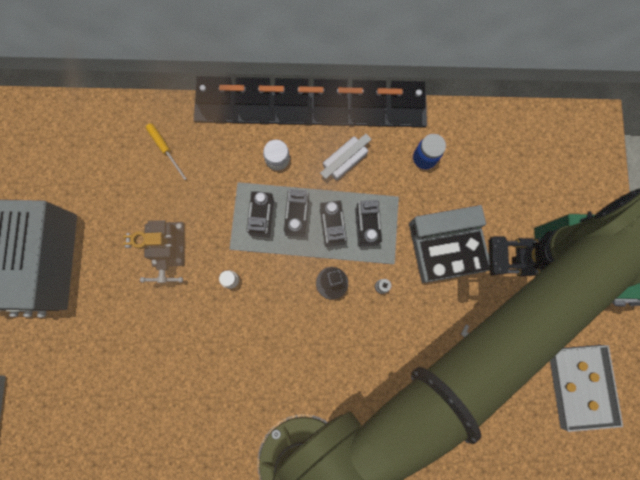

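The top view shows all four guards shut (row at x≈259–370, y≈195–245). The probe is seated at (332,282), the bystanders are in place at (229,280) and (384,286), and the arm is clear of the keys.

```bash
python3 -c "
from bench import ctrl
print(ctrl.close_job())"
```

```text
the job is handed in; nothing more can be done
None
```

The job is handed in with every stage carried out in order and about 128 s to spare. The last check showed the probe seated, all guards shut, the keys up, and the batteries and bystanders in place. One departure: I pressed power and probe-input a second time before the start bar, because the first power press was shallow. The hand-in gave no verdict.

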